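Stow a water sample in the lidded chest with the folding stay

ROBOT

A 6-joint arm with a two-finger parallel gripper is mounted at the origin on the work surface. World frame = base frame: x ahead of the robot, y to its left, z up, the work surface at z = 0. Lengths are in m, angles in rad, forces in N, time in s.
With the tool pointing down it reaches from about 0.35 to 0.775 m from the base axis. Payload 7.3 kg.
Tool frame: the origin (TCP) lies between the finger pads; the fingertips stand ahead of it and the grasp point (between the pads) lies 6 mm ahead of it (robot.tip_extent is the x of the fingertips in the tool frame, in m); x points along the fingers, z is the direction in which the jaws open and shut, and the axes are right-handed (so a half turn about x gives the same grasp; the last joint's range is limited). The gripper opens to 92 mm and grips with 3 to 60 N. Pads are 19 mm wide; open, the fingers measure 130 mm over their backs; the gripper's body (75 mm by 190 mm) begins 47 mm behind the grasp point.
Start: joints at [-1.27, 0.342, 1.524, -0, 1.275, -0.146], TCP at [0.227, -0.473, 0.252] pointing down, gripper open.
Joint ranges: [-2.53, 2.53], [-0.77, 2.02], [0.04, 2.7], [-1, 4.14], [0.28, 2.66], [-3.11, 3.11]. Speed limits (rad/s): [2.57, 2.57, 3.14, 3.14, 3.14, 3.14].

INTERFACE

Orientations are given as [roll, pitch, yaw] about the fixed x, y, z axes, in that order (R = Rz(yaw) Ry(pitch) Rx(roll)).
In Python, from cell import robot gives the robot as it stands. The module is installed in compiled form; this text tells all that it offers.
- The arm moves only by the shell command python3 -m creep 'ROWS' [FORCE]. ROWS is JSON, a list of rows, each an object with "translation": the shift along the tool's x, y, z in m, a list of three; "twist": the turn, a rotation vector about the tool's x, y, z in rad, a list of three; "hand": the opening in per cent of the stroke, from 0 (shut) to 100 (fully open). A call has 1 to 5 rows; each row is the pose to reach, as a shift and turn from the pose measured when the call began, along the tool's axes at that moment; what a row does not reach only later rows make up. A row lasts 1/10 s, in which the tool goes at most 50 mm and 8.59 degrees, less where a joint would pass 70% of its speed; a pose out of reach is approached as far as the arm can. A call with a gripper value outside its range is refused whole. The fingers move at their own pace and stop on an object; FORCE is the grip in N (left out, the last holds). Time passes only in rows, so rows that repeat a pose let the fingers close. It gives the time, the measured TCP pose, the force and the opening at its end, in the units of the state.
- robot.observe(): the state, without advancing time (a new reading comes with each control period).
- robot.read_camera(name): name is "scene" or "top" or "wrist"; returns the picture (480x640x3 uint8, blue, green, red); there is no depth.
- robot.calibration(name): a dict with "intrinsics" (3x3 intrinsics, pixels), "cam_to_world" (4x4, takes a point from camera to world coordinates); the wrist camera has in their place "mount" (4x4, takes a point from camera to tool coordinates, whose origin is the TCP and whose axes are the tool frame's). Camera axes: x right, y up, looking along -z (the intrinsics and any distortion apply to the point x, -y, -z); pixel columns grow to the right and rows downward; lengths in m; the calibration is good to about 2 mm. A picture is of the moment at which its call begins: read the wrist's pose just before it. calibration takes no time and is no camera call.
- robot.hand_in(): hands the job in, once; it reports no verdict.
The state is a dict: "time": time; "qpos": joint angles; "qvel": joint speeds; "joint_efforts": joint torques, N m; "tool_pos": TCP position; "tool_rot": TCP orientation; "contact_force": force on the tool from outside, world axes, zero at the start; "torque": the same for the moment, N m; "opening": finger opening in m.
Only numpy, scipy, OpenCV 4.12 (cv2) and the standard library are available. Lean on these libraries where they do the work, as an engineer would, in place of code of your own. Each camera call takes 0.05 s, during which the arm holds its last target. There are 200 camera calls.

TASK

Raise the lid of the blue sample chest by its bar, without straining the stay, until the folding stay at its side locks, then set the green-capped bottle down gently, standing, inside the chest. Then push the stay's red knee gently towards the hinge until the joint breaks, and lower the lid by its bar until it is fully shut, never letting it fall, without disturbing anything else.

Things in the scene. Friction and masses are not known exactly. Their poses are not given: they have to be found in the camera images.
- chest: Blue open-topped sample chest fixed to the bench, 170 (its x) x 260 (its y) x 100 mm high, walls 10 mm, floor 12 mm. Origin at the centre of its underside; x points to the hinge side (away from the robot), y to the side that carries the stay, z up.
- chest_floor (a point): Centre of the chest's inner floor, 12 mm above the bench. The inside is 150 x 240 mm and 88 mm deep. Set the bottle down in the half nearer the robot (30 to 35 mm before this point): the raised lid leans over the hinge side.
- lid_hinge (a point): Middle of the lid's hinge axis, on the chest's far upper rim, 100 mm above the bench. The axis runs along the chest's y. The stay is two flat steel links, each 98 mm between pins, 10 to 19 mm outside the chest's +y side, from its foot on the chest (120 mm before this axis, 21 to 42 mm below it) to the lid (120 mm from this axis).
- lid (a joint): Lid angle in rad: 0 shut, growing as it rises (1.57 upright). A 20 mm slab of about 0.75 kg on a stiff hinge (friction about 0.28 N m): left above 1.2 rad it stays, below about 0.8 rad it falls shut. Lifting takes 4 to 5 N at the bar. The angle at which the stay comes straight differs each time (1.40 to 1.63 rad): it must be felt.
- lid_bar (a point): Centre of the round steel grip bar on the lid's free edge: 12 mm thick, 104 mm free length along the chest's y, 220 mm from the hinge axis; when shut 10 mm above the hinge's height (110 mm above the bench). 44 mm is clear between bar and lid for a finger. It can be pinched from above at every lid angle and turns between the fingers.
- stay_upper (a joint): Angle of the stay's knee in rad: about 0 folded (lid shut), 2.73 with its links in line, 2.9 to 2.96 locked (knee past the line, away from the hinge, on its stop). Lift until the links are in line: a stop is felt; a light spring then snaps the knee past the line once the lid is let go or eased. Let go a few mm short of the stop, it does not lock.
- stay_knee (a point): Point on the axis of the red round knob (18 mm thick, from 16 to 76 mm outside the chest's +y side wall; this point at 46 mm) on the stay's knee. Lid locked: about 155 mm above the bench. It breaks when pushed towards the hinge and down with 1 to 5 N, on its circle about the foot, 40 to 50 mm in all, until stay_upper is 2.2 or less; then it does not spring back and the lid stays up.
- stay_slip (a joint): Overload slip of the stay's lower bracket in m: 0 as set. It moves only when the stay is strained: by lifting on against the straight stay with more than about 20 N at the bar beyond the lifting force, or by forcing the lid down on the locked stay. More than 2.5 mm means a damaged stay.
- green_bottle_mid (a point): Centre (37.5 mm above its base) of the white sample bottle with a green cap, 36 mm diameter, 75 mm tall, 70 g, standing on the bench to the right of the chest. Its cap is 33 mm wide, from 55 mm up.
- green_bottle: The same bottle; origin at the centre of its underside, z up.
- red_bottle: A like bottle with a red cap, near the first: leave it. Origin at the centre of its underside.
- tube_rack: White rack of capped tubes, 85 x 140 x 95 mm: leave it.
- tip_box: Blue box of pipette tips, 85 x 120 x 75 mm: leave it.
- beaker: Glass beaker, 86 mm wide, 115 mm tall: leave it.
- wash_bottle: White wash bottle with a blue spout, 72 mm wide, 215 mm tall: leave it.
- amber_jar: Amber glass jar, 60 mm wide, 90 mm tall: leave it.
- timer: Green timer lying flat, 60 x 60 x 16 mm: leave it.
Mind the look-alikes: they are no part of the job. Leave any brown, turquoise or yellow look-alike of the green_bottle alone.

How it is judged:
On the way, in this order (a step that is already met when the one before it is completed fails the run):
1. the lid is up and its stay is locked, with the fingers off the lid (value of joint stay_upper above 2.82 rad and value of joint lid above 1.3 rad and contact force between the fingers and lid below 0.1 N), for 0.2 s.
2. the green-capped bottle stands released inside the chest while the stay is still locked (value of joint stay_upper above 2.82 rad and x of green_bottle_mid in the frame of chest between -0.07 and 0.07 m and y of green_bottle_mid in the frame of chest between -0.115 and 0.115 m and height (world z) of green_bottle_mid below 0.054 m and angle between green_bottle's own z axis and vertical below 0.15 rad and contact force between the fingers and green_bottle below 0.05 N), for 0.2 s.
3. the stay's knee is broken (past the line towards the hinge) with the lid still up (value of joint stay_upper below 2.5 rad and value of joint lid above 0.9 rad), for 0.1 s.
At the end, for the whole second after the job is handed in: The lid is shut (within 0.035 rad, about 8 mm at the bar) with the stay folded, the green-capped bottle stands upright (within 0.15 rad) and at rest on the chest's floor, and the lid is released (value of joint lid below 0.035 rad and value of joint stay_upper below 0.6 rad and x of green_bottle_mid in the frame of chest between -0.07 and 0.07 m and y of green_bottle_mid in the frame of chest between -0.115 and 0.115 m and height (world z) of green_bottle_mid below 0.054 m and angle between green_bottle's own z axis and vertical below 0.15 rad and linear speed of green_bottle below 0.02 m/s and contact force between the fingers and lid below 0.1 N); the robot touches nothing.
It fails at once if the stay is strained: its bracket slips more than 2.5 mm (value of joint stay_slip above 0.0025 m or value of joint stay_slip below -0.0025 m).
It fails at once if the stay is pushed with more than 20 N (contact force between the fingers and stay_slip above 20 N).
It fails at once if the lid falls or is slammed (faster than 2 rad/s downwards) (velocity of joint lid below -2 rad/s).
It fails at once if the green-capped bottle is dropped (faster than 0.6 m/s out of the fingers) (linear speed of green_bottle above 0.6 m/s and contact force between the fingers and green_bottle below 0.01 N).
It fails at once if another thing is disturbed by more than 30 mm (distance of any of red_bottle, tube_rack, tip_box, beaker, wash_bottle, amber_jar, timer from where it was at the start of the episode above 0.03 m).
It also fails if it takes over 72 s, if anything falls off the work surface, if the arm or the gripper's body presses on something with over 40 N, if the wrist force passes 120 N, or if a joint passes its speed limit or range.

## Working session

There is one attempt and no reset: what is moved stays moved. The work goes in short steps, Python scripts to look and compute and a shell command to move; the robot and the scene stay as the last step left them, time stands still between calls to the robot, and variables do not carry over. Pictures are saved under pics/ and viewed, about 8 in all and at most 12, crops included, and the job is handed in when it is done.

```bash
mkdir -p pics
cat > h.py <<'E'
import numpy as np, cv2
from scipy.spatial.transform import Rotation as Ro
from cell import robot
def T_tool(s):
    T=np.eye(4); T[:3,:3]=Ro.from_euler('xyz',s['tool_rot']).as_matrix(); T[:3,3]=s['tool_pos']; return T
def cam(name,s=None):
    c=robot.calibration(name); K=np.array(c['intrinsics'])
    M=np.array(c['cam_to_world']) if name!='wrist' else T_tool(s)@np.array(c['mount'])
    return K,M,c
def ray(K,M,u,v):
    d=np.linalg.inv(K)@[u,v,1]; d=M[:3,:3]@[d[0],-d[1],-d[2]]; return M[:3,3],d/np.linalg.norm(d)
def onz(K,M,u,v,z):
    o,d=ray(K,M,u,v); return o+d*(z-o[2])/d[2]
def proj(K,M,P):
    p=np.linalg.inv(M)@np.append(P,1); q=K@[p[0],-p[1],-p[2]]; return q[:2]/q[2]
def tri(rs):
    A=0;b=0
    for o,d in rs:
        Q=np.eye(3)-np.outer(d,d); A=A+Q; b=b+Q@o
    P=np.linalg.solve(A,b); return P,[np.linalg.norm((np.eye(3)-np.outer(d,d))@(P-o)) for o,d in rs]
E
python3 - <<'E'
from h import *
s=robot.observe(); print(s); print(robot.tip_extent)
for n in ['scene','top','wrist']:
    im=robot.read_camera(n); cv2.imwrite(f'pics/{n}0.png',im); print(n,robot.calibration(n))
E
```

```text
{'time': 0.0, 'qpos': array([-1.26997861e+00,  3.42694189e-01,  1.52501281e+00, -1.28543701e-05,
        1.27535593e+00, -1.45985183e-01]), 'qvel': array([-0.00138826,  0.0008904 ,  0.0001505 , -0.00068801, -0.00242322,
       -0.0002145 ]), 'joint_efforts': array([-3.80750702e-03, -4.31262946e+01, -2.44222087e+01,  7.15118204e-02,
        5.60399517e-02, -1.32163213e-04]), 'tool_pos': array([ 0.22676143, -0.47310693,  0.2510612 ]), 'tool_rot': array([3.00396759, 1.569326  , 1.87997791]), 'contact_force': array([ 0.0467567 , -0.65153839,  0.23894607]), 'torque': array([-0.02048702,  0.00838529, -0.01664305]), 'opening': 0.09220355361673878}
0.025
scene {'intrinsics': array([[470.81524363,   0.        , 326.15305519],
       [  0.        , 470.81524363, 239.90855499],
       [  0.        ,   0.        ,   1.        ]]), 'cam_to_world': array([[ 0.80581208, -0.34581929,  0.48070356,  1.01265906],
       [ 0.59186597,  0.49640603, -0.63503994, -0.64142737],
       [-0.01901508,  0.79623494,  0.60468864,  0.7618156 ],
       [ 0.        ,  0.        ,  0.        ,  1.        ]])}
top {'i
[... 255 characters left out ...]
99982965,  0.01609021,  0.00904326,  0.05463678],
       [ 0.00991019,  0.05464159,  0.99845685,  1.42232699],
       [ 0.        ,  0.        ,  0.        ,  1.        ]])}
wrist {'intrinsics': array([[379.61597926,   0.        , 323.59898044],
       [  0.        , 379.61597926, 243.80217913],
       [  0.        ,   0.        ,   1.        ]]), 'mount': array([[ 9.88596890e-04,  3.02176068e-01, -9.53251618e-01,
        -1.33106055e-01],
       [ 5.33082523e-04,  9.53251789e-01,  3.02176675e-01,
         8.23949214e-02],
       [ 9.99999369e-01, -8.06892699e-04,  7.81296973e-04,
         3.09361128e-04],
       [ 0.00000000e+00,  0.00000000e+00,  0.00000000e+00,
         1.00000000e+00]])}
```

View pics/top0.png

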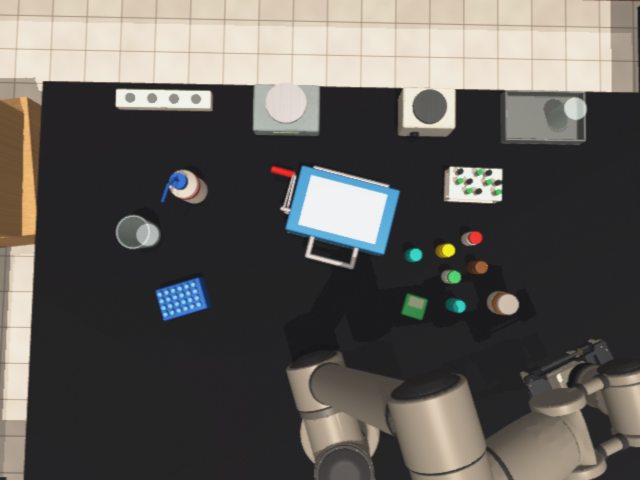

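View pics/scene0.png

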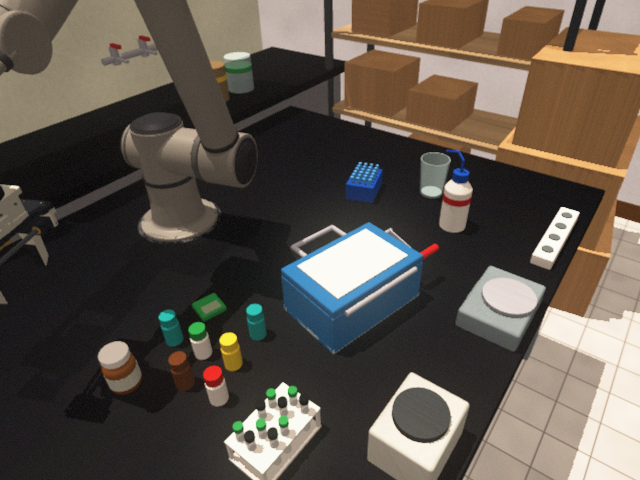

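Top view: the chest is at (343,210), its bar at about (307–355, 255–267) and its red knob at (283,171). The bottle candidates are:
- green cap: top (452,277), scene (200,335). It has a white body and a true green cap, so it matches the description.
- turquoise: (414,255) and (456,305)
- yellow: (446,250)
- brown: (479,267)
- red: (473,238)

Run:
```python
from h import *
I={n:cv2.imread(f'pics/{n}0.png') for n in ['top','scene']}
C={n:cam(n)[:2] for n in I}
def blobs(im,lo,hi,roi,k=4,close=0):
    h=cv2.cvtColor(im,cv2.COLOR_BGR2HSV); m=cv2.inRange(h,lo,hi); z=np.zeros_like(m); x0,y0,x1,y1=roi; z[y0:y1,x0:x1]=m[y0:y1,x0:x1]
    cs,_=cv2.findContours(z,cv2.RETR_EXTERNAL,cv2.CHAIN_APPROX_NONE)
    return sorted(cs,key=cv2.contourArea)[::-1][:k]
def cen(c): m=cv2.moments(c); return np.array([m['m10'],m['m01']])/m['m00']
quad={}
for n,roi in [('top',(270,150,420,270)),('scene',(270,200,440,350))]:
    w=blobs(I[n],(0,0,170),(180,60,255),roi,1)[0]
    q=cv2.approxPolyDP(cv2.convexHull(w),0.04*cv2.arcLength(w,True),True).reshape(-1,2); quad[n]=q; print(n,'white',cv2.contourArea(w),q.tolist(),cen(w))
b=blobs(I['top'],(95,120,60),(115,255,255),(270,150,420,270),1)[0]
r=cv2.minAreaRect(b); bp=cv2.boxPoints(r); print('blue rect',r); P=np.array([onz(*C['top'],*p,0.12) for p in bp]); print(P.round(4), P.mean(0), [np.linalg.norm(P[i]-P[i-1]) for i in range(4)])
hs={'green':((50,90,60),(72,255,255)),'red':((0,150,80),(6,255,255))}
for n in I:
  for k,(lo,hi) in hs.items():
    print(n,k,[(cen(c).round(1).tolist(),cv2.contourArea(c)) for c in blobs(I[n],lo,hi,(100,140,560,420),5) if cv2.contourArea(c)>15])
t=I['top'][150:330,260:520]; sc=I['scene'][190:410,140:450]
cv2.imwrite('pics/crop1.png',np.vstack([cv2.resize(t,(780,540),interpolation=2)]))
```

```text
top white 3938.5 [[311, 175], [386, 195], [374, 243], [298, 223]] [342.3716728  209.20549278]
scene white 3746.0 [[407, 255], [338, 298], [297, 266], [364, 229]] [351.271979   262.26103399]
blue rect ((342.1400146484375, 210.27740478515625), (103.39300537109375, 69.1222915649414), 14.511058807373047)
[[ 0.5336  0.1535  0.12  ]
 [ 0.7057  0.1127  0.12  ]
 [ 0.6434 -0.1439  0.12  ]
 [ 0.4719 -0.1013  0.12  ]] [0.5886447  0.00524358 0.12      ] [np.float64(0.2620936331836198), np.float64(0.17682491572491302), np.float64(0.2640612742441075), np.float64(0.17667929429782414)]
top green [([414.0, 306.3], 464.5), ([454.4, 276.6], 131.5), ([498.1, 191.6], 23.5), ([479.2, 171.7], 20.0), ([488.5, 181.7], 18.5)]
top red [([281.8, 171.1], 139.5), ([475.3, 237.0], 124.0)]
scene green [([208.7, 306.3], 549.0), ([196.9, 330.5], 248.0), ([270.2, 393.3], 78.0), ([292.2, 390.7], 75.0), ([283.1, 417.5], 22.5)]
scene red [([212.7, 375.5], 318.5), ([429.9, 249.9], 120.0), ([455.8, 201.6], 112.0)]
```

View pics/crop1.png

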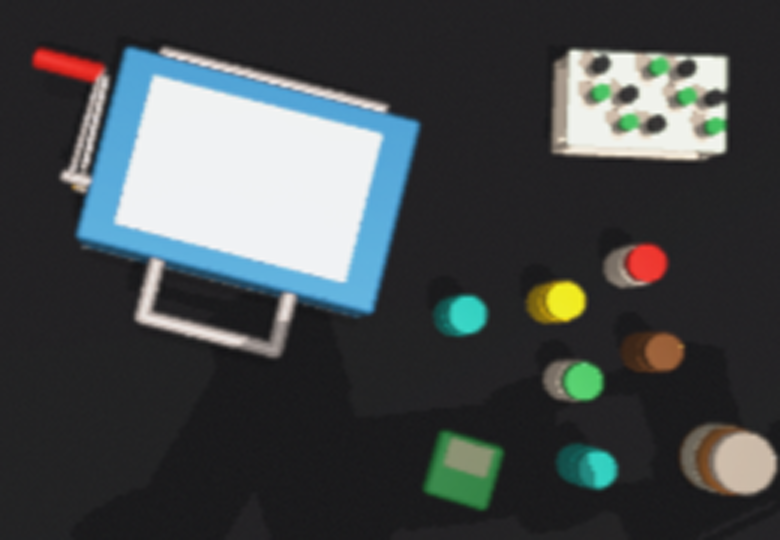

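The crop confirms the green-capped, white-bodied bottle at crop (583,381), which is top (454,277). The bar runs from crop (140,318) to (280,350), and the stay is on the left side with its red knob at (68,65).

Run:
```python
from h import *
C={n:cam(n)[:2] for n in ['top','scene']}
t=[[311,175],[386,195],[374,243],[298,223]]; s=[[364,229],[407,255],[338,298],[297,266]]
# match: hinge-left(+y) top(311,175)<->scene? print all pairings' residuals
for k in range(4):
    r=[tri([ray(*C['top'],*t[i]),ray(*C['scene'],*s[(i+k)%4])]) for i in range(4)]
    print(k,[(p.round(3).tolist(),round(e[0]*1000,1)) for p,e in r])
print('green cap',tri([ray(*C['top'],454.4,276.6),ray(*C['scene'],198.5,331)]))
print('knob top',onz(*C['top'],281.8,171.1,.1))
for n,u,v in [('green',454,277),('turqL',414,255),('turqB',457.5,306),('yellow',447,250),('brown',481,267),('red',475,237)]: print(n,onz(*C['top'],u,v,.075).round(3))
print('timer',onz(*C['top'],414,306,.016).round(3),'jar',onz(*C['top'],507,304,.09).round(3),'bar ends',[onz(*C['top'],260+u/3,150+v/3,.11).round(3).tolist() for u,v in [(140,318),(280,350)]])
o=robot.observe(); print(T_tool(o)[:3,:3].round(2))
```

```text
0 [([0.631, 0.059, 0.195], np.float64(40.5)), ([0.674, -0.063, 0.222], np.float64(66.4)), ([0.546, -0.06, 0.038], np.float64(43.9)), ([0.5, 0.058, 0.046], np.float64(85.9))]
1 [([0.678, 0.086, 0.122], np.float64(0.6)), ([0.63, -0.105, 0.12], np.float64(1.4)), ([0.506, -0.077, 0.121], np.float64(0.2)), ([0.552, 0.116, 0.122], np.float64(1.8))]
2 [([0.632, 0.032, 0.035], np.float64(81.4)), ([0.593, -0.12, 0.198], np.float64(34.9)), ([0.56, -0.032, 0.217], np.float64(68.3)), ([0.601, 0.143, 0.048], np.float64(46.7))]
3 [([0.593, -0.001, 0.149], np.float64(116.3)), ([0.632, -0.073, 0.266], np.float64(28.2)), ([0.605, -0.024, 0.178], np.float64(112.2)), ([0.539, 0.099, -0.086], np.float64(42.5))]
green cap (array([ 0.42552306, -0.29328094,  0.06499596]), [np.float64(0.0029968669573123647), np.float64(0.002996866957312201)])
knob top [0.68988643 0.16233271 0.1       ]
green [ 0.423 -0.292  0.075]
turqL [ 0.479 -0.187  0.075]
turqB [ 0.347 -0.301  0.075]
yellow [ 0.493 -0.273  0.075]
brown [ 0.45  -0.363  0.075]
red [ 0.528 -0.347  0.075]
timer [ 0.341 -0.198  0.016] jar [ 0.355 -0.426  0.09 ] bar ends [[0.471, 0.094, 0.11], [0.446, -0.026, 0.11]]
[[-0.    0.9   0.43]
 [ 0.    0.43 -0.9 ]
 [-1.    0.   -0.  ]]
```

```bash
cat > go.py <<'E'
import sys
from h import *
# target TCP x y z and tool-z heading -> shift/twist in tool axes (tool kept pointing down)
x,y,z,a=map(float,sys.argv[1:5]); s=robot.observe(); T=T_tool(s); R=T[:3,:3]
D=np.array([[0,-np.sin(a),np.cos(a)],[0,np.cos(a),np.sin(a)],[-1,0,0]])
print('shift',(R.T@(np.array([x,y,z])-T[:3,3])).round(4),'twist',Ro.from_matrix(R.T@D).as_rotvec().round(3),'q',s['qpos'].round(2),'t',round(s['time'],2),'F',np.round(s['contact_force'],1),'open',round(s['opening'],4))
E
cat > st.py <<'E'
from h import *
s=robot.observe(); X=np.array([.972,-.236]); H=np.array([.6726,-.0151]); p=s['tool_pos']; g=p-[0,0,.006]
d=-(g[:2]-H)@X; print('t',round(s['time'],2),'tcp',p.round(4),'F',np.round(s['contact_force'],1),'Fx_chest',round(float(s['contact_force'][:2]@X),1),'open',round(s['opening'],4),'lat',round(float((g[:2]-H)@[.236,.972]),4),'before',round(float(d),4),'r',round(float(np.hypot(d,g[2]-.1)),4),'ang',round(float(np.arctan2(g[2]-.1,d)-.0454),3))
E
python3 go.py 0.455 0.036 0.23 -0.238
```

```text
shift [ 0.0217  0.4258 -0.3606] twist [-0.886 -0.001 -0.001] q [-1.27  0.34  1.52 -0.    1.28 -0.15] t 0.15 F [ 0.3 -0.5 -0.2] open 0.0919
```

```bash
python3 -m creep '[{"translation":[0.021,0.426,-0.361],"twist":[-0.886,0,0],"hand":39},{"translation":[0.021,0.426,-0.361],"twist":[-0.886,0,0],"hand":39},{"translation":[0.021,0.426,-0.361],"twist":[-0.886,0,0],"hand":39},{"translation":[0.021,0.426,-0.361],"twist":[-0.886,0,0],"hand":39},{"translation":[0.021,0.426,-0.361],"twist":[-0.886,0,0],"hand":39}]' 20; python3 go.py 0.455 0.036 0.23 -0.238
```

```text
time: 0.65
tool_pos: [0.3291, -0.2435, 0.2422]
tool_rot: [2.062, 1.57, 1.694]
contact_force: [1.4, 0.1, -0.3]
opening: 0.0563
shift [0.0125 0.3061 0.0167] twist [-0.131 -0.    -0.001] q [-0.83  0.14  1.83  0.    1.18 -0.46] t 0.65 F [ 1.4  0.1 -0.3] open 0.0563
```

```bash
python3 -m creep '[{"translation":[0.012,0.306,0.017],"twist":[-0.131,0,0],"hand":39},{"translation":[0.012,0.306,0.017],"twist":[-0.131,0,0],"hand":39},{"translation":[0.012,0.306,0.017],"twist":[-0.131,0,0],"hand":39},{"translation":[0.012,0.306,0.017],"twist":[-0.131,0,0],"hand":39},{"translation":[0.012,0.306,0.017],"twist":[-0.131,0,0],"hand":39}]'; python3 -m creep '[{"translation":[0,0.045,0],"twist":[0,0,0],"hand":39},{"translation":[0,0.045,0],"twist":[0,0,0],"hand":39}]'; python3 go.py 0.4588 0.0365 0.116 -0.238
python3 - <<'E'
from h import *
s=robot.observe(); im=robot.read_camera('wrist'); cv2.imwrite('pics/w1.png',im); np.save('w1.npy',T_tool(s))
K,M,_=cam('wrist',s)
for P in [(0.4588,0.0365,.11),(0.672,-0.015,.1)]: print(proj(K,M,P))
E
```

```text
time: 1.15
tool_pos: [0.4316, -0.0155, 0.2327]
tool_rot: [1.55, 1.57, 1.313]
contact_force: [1.6, -1.7, -0.2]
opening: 0.036
time: 1.35
tool_pos: [0.4427, 0.0332, 0.2325]
tool_rot: [1.792, 1.568, 1.562]
contact_force: [0.1, -0.7, 0.2]
opening: 0.0359
shift [0.1165 0.0066 0.015 ] twist [ 0.007 -0.001 -0.002] q [-0.1   0.21  1.76  0.    1.17  0.13] t 1.35 F [ 0.1 -0.7  0.2] open 0.0359
[344.61412198 236.56500332]
[645.5968656 234.8182885]
```

View pics/w1.png

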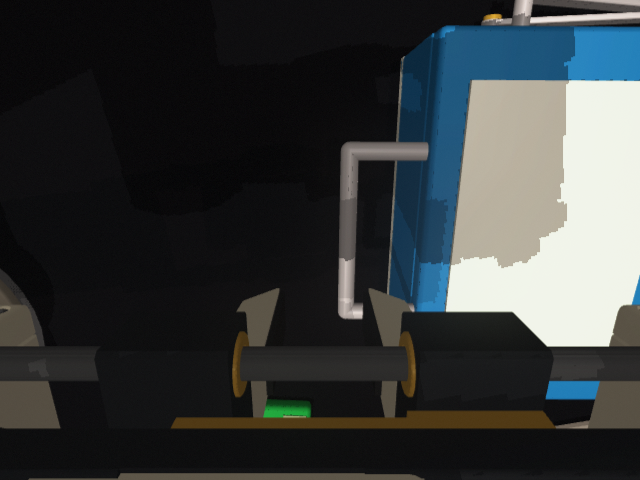

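The wrist view shows the bar running straight from (348,145) to (347,315). Its centre (347,230) is within a few mm of the prediction (345,237). I'll descend with a 2 mm correction and pinch.

```bash
python3 -m creep '[{"translation":[0.05,0.009,0.017],"twist":[0.007,0,0],"hand":39},{"translation":[0.09,0.009,0.017],"twist":[0.007,0,0],"hand":39},{"translation":[0.115,0.009,0.017],"twist":[0.007,0,0],"hand":39},{"translation":[0.116,0.009,0.017],"twist":[0.007,0,0],"hand":39},{"translation":[0.116,0.009,0.017],"twist":[0.007,0,0],"hand":39}]'; python3 st.py;  python3 -m creep '[{"translation":[0,0,0],"twist":[0,0,0],"hand":0},{"translation":[0,0,0],"twist":[0,0,0],"hand":0},{"translation":[0,0,0],"twist":[0,0,0],"hand":0},{"translation":[0,0,0],"twist":[0,0,0],"hand":0},{"translation":[0,0,0],"twist":[0,0,0],"hand":0}]' 20; python3 st.py
```

```text
time: 1.9
tool_pos: [0.4609, 0.0349, 0.1168]
tool_rot: [2.622, 1.569, 2.382]
contact_force: [0.5, -0.0, 0.0]
opening: 0.0358
t 1.9 tcp [0.4609 0.0349 0.1168] F [ 0.5 -0.   0. ] Fx_chest 0.5 open 0.0358 lat -0.0014 before 0.2176 r 0.2179 ang 0.004
time: 2.4
tool_pos: [0.46, 0.035, 0.1175]
tool_rot: [2.955, 1.568, 2.715]
contact_force: [-4.3, -0.2, 6.9]
opening: 0.0112
t 2.4 tcp [0.46   0.035  0.1175] F [-4.3 -0.2  6.9] Fx_chest -4.2 open 0.0112 lat -0.0015 before 0.2184 r 0.2187 ang 0.007
```

```bash
sed -i 's/H=np.array(\[.6726,-.0151\])/H=np.array([.6738,-.0169])/' st.py
cat > lid.py <<'E'
import sys
from h import *
# shifts (tool axes) that carry the bar from the pose measured now to lid angles
s=robot.observe(); T=T_tool(s); R=T[:3,:3]; X=np.array([.972,-.236]); H=np.array([.6738,-.0169])
a=-.238; D=np.array([[0,-np.sin(a),np.cos(a)],[0,np.cos(a),np.sin(a)],[-1,0,0]]); print('twist',Ro.from_matrix(R.T@D).as_rotvec().round(3))
for th in map(float,sys.argv[1:]):
    b=th+.0454; P=np.append(H-.2202*np.cos(b)*X+np.array([.236,.972])*(-.0015),.1+.2202*np.sin(b)+.006)
    print(th,(R.T@(P-T[:3,3])).round(4))
E
python3 lid.py 0.08 0.16 0.24 0.32 0.4
```

```text
twist [-0.002 -0.002 -0.   ]
0.08 [-0.0161 -0.0015  0.0014]
0.16 [-0.0334 -0.0015  0.0043]
0.24 [-0.0505 -0.0015  0.0085]
0.32 [-0.0672 -0.0015  0.0141]
0.4 [-0.0834 -0.0014  0.021 ]
```

```bash
python3 -m creep '[{"translation":[-0.016,0,0.001],"twist":[0,0,0],"hand":0},{"translation":[-0.033,0,0.004],"twist":[0,0,0],"hand":0},{"translation":[-0.05,0,0.008],"twist":[0,0,0],"hand":0},{"translation":[-0.067,0,0.014],"twist":[0,0,0],"hand":0},{"translation":[-0.083,0,0.021],"twist":[0,0,0],"hand":0}]'; python3 st.py; python3 lid.py 0.4 0.5 0.6 .7 .8
```

```text
time: 2.9
tool_pos: [0.4789, 0.0304, 0.2006]
tool_rot: [3.106, 1.564, 2.866]
contact_force: [-2.4, 1.2, -3.8]
opening: 0.0115
t 2.9 tcp [0.4789 0.0304 0.2006] F [-2.4  1.2 -3.8] Fx_chest -2.6 open 0.0115 lat -0.0 before 0.2006 r 0.2218 ang 0.395
twist [-0.002 -0.007 -0.   ]
0.4 [-0.0003 -0.0015  0.0018]
0.5 [-0.0197 -0.0015  0.0121]
0.6 [-0.038  -0.0014  0.0243]
0.7 [-0.055  -0.0014  0.0383]
0.8 [-0.0705 -0.0014  0.0539]
```

```bash
python3 -m creep '[{"translation":[-0.012,0,0.008],"twist":[0,-0.004,0],"hand":0},{"translation":[-0.026,0,0.016],"twist":[0,-0.007,0],"hand":0},{"translation":[-0.041,0,0.026],"twist":[0,-0.007,0],"hand":0},{"translation":[-0.055,0,0.038],"twist":[0,-0.007,0],"hand":0},{"translation":[-0.07,0,0.054],"twist":[0,-0.007,0],"hand":0}]'; python3 st.py; python3 lid.py 0.8 0.88 0.96 1.04 1.12 1.2
```

```text
time: 3.4
tool_pos: [0.5267, 0.0189, 0.2712]
tool_rot: [-3.113, 1.558, 2.932]
contact_force: [-22.7, 4.2, 18.1]
opening: 0.0112
t 3.4 tcp [0.5267 0.0189 0.2712] F [-22.7   4.2  18.1] Fx_chest -23.1 open 0.0112 lat 0.0001 before 0.1515 r 0.2242 ang 0.783
twist [-0.001 -0.013  0.   ]
0.8 [ 0.0004 -0.0016  0.0053]
0.88 [-0.0109 -0.0016  0.0188]
0.96 [-0.0211 -0.0016  0.0332]
1.04 [-0.0301 -0.0016  0.0483]
1.12 [-0.0379 -0.0016  0.0641]
1.2 [-0.0444 -0.0016  0.0805]
```

```bash
python3 -m creep '[{"translation":[0,0,0],"twist":[0,-0.013,0],"hand":0},{"translation":[0,0,0],"twist":[0,-0.013,0],"hand":0}]' ; python3 st.py
```

```text
time: 3.6
tool_pos: [0.5268, 0.0189, 0.2716]
tool_rot: [-0.246, 1.569, -0.485]
contact_force: [0.4, -0.8, -1.2]
opening: 0.0111
t 3.6 tcp [0.5268 0.0189 0.2716] F [ 0.4 -0.8 -1.2] Fx_chest 0.6 open 0.0111 lat 0.0001 before 0.1514 r 0.2243 ang 0.785
```

```bash
sed -i 's/,.006\]; *X/&/; s/g=p-\[0,0,.006\]/g=p-[0,0,.010]/; ' st.py; sed -i 's/+.006)/+.010)/' lid.py; python3 st.py; python3 lid.py .8 0.88 0.96 1.04 1.12 1.2
```

```text
t 3.6 tcp [0.5268 0.0189 0.2716] F [ 0.4 -0.8 -1.2] Fx_chest 0.6 open 0.0111 lat 0.0001 before 0.1514 r 0.2214 ang 0.773
twist [-0.     0.002  0.   ]
0.8 [-0.0032 -0.0016  0.0052]
0.88 [-0.0143 -0.0016  0.0189]
0.96 [-0.0243 -0.0016  0.0334]
1.04 [-0.0331 -0.0016  0.0486]
1.12 [-0.0406 -0.0016  0.0645]
1.2 [-0.0469 -0.0016  0.081 ]
```

```bash
python3 -m creep '[{"translation":[-0.006,0,0.007],"twist":[0,0.001,0],"hand":0},{"translation":[-0.014,0,0.018],"twist":[0,0,0],"hand":0},{"translation":[-0.023,0,0.031],"twist":[0,0,0],"hand":0},{"translation":[-0.03,0,0.043],"twist":[0,0,0],"hand":0},{"translation":[-0.036,0,0.054],"twist":[0,0,0],"hand":0}]'; python3 st.py; python3 -m creep '[{"translation":[0,0,0.002],"twist":[0,0,0],"hand":0},{"translation":[0,0,0.002],"twist":[0,0,0],"hand":0}]'; python3 st.py;  python3 lid.py 1.1 1.15 1.2 1.25 1.3 1.34
```

```text
time: 4.1
tool_pos: [0.5787, 0.0063, 0.309]
tool_rot: [-1.833, 1.57, -2.071]
contact_force: [-4.5, 0.1, 6.0]
opening: 0.011
t 4.1 tcp [0.5787 0.0063 0.309 ] F [-4.5  0.1  6. ] Fx_chest -4.4 open 0.011 lat 0.0001 before 0.0979 r 0.2217 ang 1.068
time: 4.3
tool_pos: [0.5807, 0.0058, 0.3099]
tool_rot: [-1.214, 1.57, -1.452]
contact_force: [-3.1, -0.1, 6.0]
opening: 0.0113
t 4.3 tcp [0.5807 0.0058 0.3099] F [-3.1 -0.1  6. ] Fx_chest -3.0 open 0.0113 lat 0.0001 before 0.0959 r 0.2217 ang 1.078
twist [-0.  0.  0.]
1.1 [-0.0007 -0.0016  0.005 ]
1.15 [-0.005  -0.0016  0.0151]
1.2 [-0.0087 -0.0016  0.0255]
1.25 [-0.012  -0.0016  0.036 ]
1.3 [-0.0147 -0.0016  0.0466]
1.34 [-0.0165 -0.0016  0.0553]
```

```bash
python3 -m creep '[{"translation":[-0.004,0,0.01],"twist":[0,0,0],"hand":0},{"translation":[-0.008,0,0.021],"twist":[0,0,0],"hand":0},{"translation":[-0.011,0,0.031],"twist":[0,0,0],"hand":0},{"translation":[-0.014,0,0.042],"twist":[0,0,0],"hand":0},{"translation":[-0.016,0,0.05],"twist":[0,0,0],"hand":0}]'; python3 -m creep '[{"translation":[0,0,0.002],"twist":[0,0,0],"hand":0},{"translation":[0,0,0.002],"twist":[0,0,0],"hand":0}]'; python3 st.py;  python3 lid.py 1.36 1.38 1.4 1.42 1.44
```

```text
time: 4.8
tool_pos: [0.6293, -0.006, 0.3263]
tool_rot: [-2.347, 1.57, -2.585]
contact_force: [-2.1, -0.8, -0.2]
opening: 0.0114
time: 5.0
tool_pos: [0.6315, -0.0065, 0.3266]
tool_rot: [-0.57, 1.57, -0.808]
contact_force: [-0.4, -0.3, 3.3]
opening: 0.0112
t 5.0 tcp [ 0.6315 -0.0065  0.3266] F [-0.4 -0.3  3.3] Fx_chest -0.3 open 0.0112 lat 0.0001 before 0.0436 r 0.221 ang 1.327
twist [0.    0.001 0.   ]
1.36 [-0.0005 -0.0016  0.0073]
1.38 [-0.0012 -0.0016  0.0116]
1.4 [-0.0018 -0.0016  0.016 ]
1.42 [-0.0023 -0.0016  0.0204]
1.44 [-0.0027 -0.0016  0.0248]
```

```bash
echo "import sys
f=float(s['contact_force'][:2]@X); sys.exit(1 if f<-7 else 0)" >> st.py
m(){ :; }
( python3 -m creep '[{"translation":[-0.0005,0,0.004],"twist":[0,0,0],"hand":0},{"translation":[-0.001,0,0.008],"twist":[0,0,0],"hand":0},{"translation":[-0.001,0,0.008],"twist":[0,0,0],"hand":0}]' >/dev/null; python3 st.py ) && 
( python3 -m creep '[{"translation":[-0.0002,0,0.003],"twist":[0,0,0],"hand":0},{"translation":[-0.0002,0,0.003],"twist":[0,0,0],"hand":0}]' >/dev/null; python3 st.py ) && 
( python3 -m creep '[{"translation":[-0.0003,0,0.002],"twist":[0,0,0],"hand":0},{"translation":[-0.0003,0,0.002],"twist":[0,0,0],"hand":0}]' >/dev/null; python3 st.py ) && 
( python3 -m creep '[{"translation":[-0.0002,0,0.002],"twist":[0,0,0],"hand":0},{"translation":[-0.0002,0,0.002],"twist":[0,0,0],"hand":0}]' >/dev/null; python3 st.py ) && 
( python3 -m creep '[{"translation":[-0.0002,0,0.002],"twist":[0,0,0],"hand":0},{"translation":[-0.0002,0,0.002],"twist":[0,0,0],"hand":0}]' >/dev/null; python3 st.py ) && 
( python3 -m creep '[{"translation":[-0.0002,0,0.002],"twist":[0,0,0],"hand":0},{"translation":[-0.0002,0,0.002],"twist":[0,0,0],"hand":0}]' >/dev/null; python3 st.py )
```

```text
t 5.3 tcp [ 0.6398 -0.0085  0.3279] F [ 0.  -0.4  4.6] Fx_chest 0.1 open 0.0113 lat 0.0001 before 0.0351 r 0.2207 ang 1.366
t 5.5 tcp [ 0.6431 -0.0092  0.3283] F [-1.3 -0.3  4.5] Fx_chest -1.2 open 0.0114 lat 0.0002 before 0.0317 r 0.2206 ang 1.381
t 5.7 tcp [ 0.6453 -0.0098  0.3286] F [-0.2  0.1  3.4] Fx_chest -0.3 open 0.0111 lat 0.0001 before 0.0294 r 0.2206 ang 1.392
t 5.9 tcp [ 0.6475 -0.0103  0.3288] F [0.1 0.1 3.9] Fx_chest 0.1 open 0.0109 lat 0.0002 before 0.0271 r 0.2205 ang 1.402
t 6.1 tcp [ 0.6497 -0.0109  0.3291] F [-0.8  0.2  4.1] Fx_chest -0.8 open 0.0115 lat 0.0002 before 0.0248 r 0.2205 ang 1.413
t 6.3 tcp [ 0.6519 -0.0114  0.3293] F [-0.3  0.1  4.2] Fx_chest -0.3 open 0.0113 lat 0.0002 before 0.0225 r 0.2204 ang 1.423
```

```bash
( python3 -m creep '[{"translation":[-0.0002,0,0.002],"twist":[0,0,0],"hand":0},{"translation":[-0.0002,0,0.002],"twist":[0,0,0],"hand":0}]' >/dev/null; python3 st.py ) && 
( python3 -m creep '[{"translation":[-0.0002,0,0.002],"twist":[0,0,0],"hand":0},{"translation":[-0.0002,0,0.002],"twist":[0,0,0],"hand":0}]' >/dev/null; python3 st.py ) && 
( python3 -m creep '[{"translation":[-0.0002,0,0.002],"twist":[0,0,0],"hand":0},{"translation":[-0.0002,0,0.002],"twist":[0,0,0],"hand":0}]' >/dev/null; python3 st.py ) && 
( python3 -m creep '[{"translation":[-0.0001,0,0.002],"twist":[0,0,0],"hand":0},{"translation":[-0.0001,0,0.002],"twist":[0,0,0],"hand":0}]' >/dev/null; python3 st.py ) && 
( python3 -m creep '[{"translation":[-0.0001,0,0.002],"twist":[0,0,0],"hand":0},{"translation":[-0.0001,0,0.002],"twist":[0,0,0],"hand":0}]' >/dev/null; python3 st.py ) && 
( python3 -m creep '[{"translation":[-0.0001,0,0.002],"twist":[0,0,0],"hand":0},{"translation":[-0.0001,0,0.002],"twist":[0,0,0],"hand":0}]' >/dev/null; python3 st.py ) && 
( python3 -m creep '[{"translation":[0,0,0.002],"twist":[0,0,0],"hand":0},{"translation":[0,0,0.002],"twist":[0,0,0],"hand":0}]' >/dev/null; python3 st.py )&& 
( python3 -m creep '[{"translation":[0,0,0.002],"twist":[0,0,0],"hand":0},{"translation":[0,0,0.002],"twist":[0,0,0],"hand":0}]' >/dev/null; python3 st.py )
```

```text
t 6.5 tcp [ 0.6542 -0.012   0.3294] F [-1.1 -0.9  3.7] Fx_chest -0.9 open 0.0114 lat 0.0002 before 0.0202 r 0.2203 ang 1.434
t 6.7 tcp [ 0.6565 -0.0125  0.3295] F [0.1 1.  2.9] Fx_chest -0.1 open 0.0113 lat 0.0002 before 0.0179 r 0.2202 ang 1.444
t 6.9 tcp [ 0.6587 -0.013   0.3297] F [ 0.4 -0.7  2.7] Fx_chest 0.5 open 0.0111 lat 0.0002 before 0.0156 r 0.2202 ang 1.455
t 7.1 tcp [ 0.661  -0.0136  0.3298] F [0.1 0.3 3.1] Fx_chest 0.0 open 0.011 lat 0.0002 before 0.0132 r 0.2202 ang 1.465
t 7.3 tcp [ 0.6633 -0.0142  0.3298] F [ 0.4 -1.4  3.5] Fx_chest 0.7 open 0.0111 lat 0.0002 before 0.0109 r 0.2201 ang 1.476
t 7.5 tcp [ 0.6657 -0.0148  0.3298] F [1.1 0.1 2.6] Fx_chest 1.0 open 0.0114 lat 0.0002 before 0.0083 r 0.22 ang 1.487
t 7.7 tcp [ 0.6672 -0.0151  0.3299] F [-4.   0.2  3.9] Fx_chest -4.0 open 0.0111 lat 0.0002 before 0.0069 r 0.22 ang 1.494
t 7.9 tcp [ 0.668  -0.0153  0.3299] F [-7.2  1.3  4.8] Fx_chest -7.3 open 0.0112 lat 0.0002 before 0.0061 r 0.22 ang 1.498
```

```bash
python3 -m creep '[{"translation":[0,0,0.002],"twist":[0,0,0],"hand":0},{"translation":[0,0,0.002],"twist":[0,0,0],"hand":0}]' >/dev/null; python3 st.py;  python3 -m creep '[{"translation":[0,0,0],"twist":[0,0,0],"hand":25},{"translation":[0,0,0],"twist":[0,0,0],"hand":39},{"translation":[0,0,0],"twist":[0,0,0],"hand":39},{"translation":[0,0,0],"twist":[0,0,0],"hand":39},{"translation":[0,0,0],"twist":[0,0,0],"hand":39}]'
python3 - <<'E'
from h import *
im=robot.read_camera('top'); cv2.imwrite('pics/t2.png',cv2.resize(im[100:280,200:440],(800,600),interpolation=2))
im=robot.read_camera('scene'); cv2.imwrite('pics/s2.png',im)
cv2.imwrite('pics/s2c.png',cv2.resize(im[90:310,280:500],(600,600),interpolation=2))
E
```

```text
t 8.1 tcp [ 0.6683 -0.0153  0.33  ] F [-10.4   1.8   5.8] Fx_chest -10.6 open 0.0112 lat 0.0002 before 0.0057 r 0.22 ang 1.499
time: 8.6
tool_pos: [0.6684, -0.0154, 0.3297]
tool_rot: [-3.054, 1.568, 2.991]
contact_force: [-0.5, -0.8, 0.8]
opening: 0.0352
```

View pics/s2c.png

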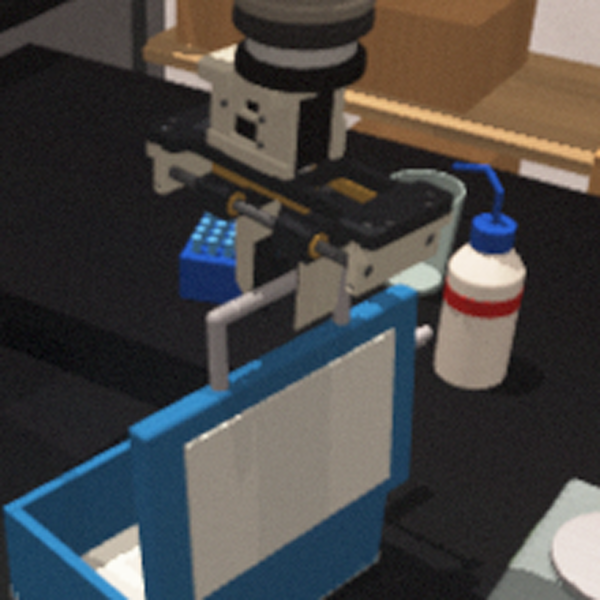

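```bash
python3 -m creep '[{"translation":[-0.04,0,0],"twist":[0,0,0],"hand":39},{"translation":[-0.07,0,0],"twist":[0,0,0],"hand":39},{"translation":[-0.07,0.02,-0.04],"twist":[0,0,0],"hand":39},{"translation":[-0.07,0.04,-0.07],"twist":[0,0,0],"hand":39},{"translation":[-0.07,0.04,-0.08],"twist":[0,0,0],"hand":39}]'
python3 - <<'E'
from h import *
def red(im,roi):
    h=cv2.cvtColor(im,cv2.COLOR_BGR2HSV); m=cv2.inRange(h,(0,140,60),(7,255,255)); z=np.zeros_like(m); x0,y0,x1,y1=roi; z[y0:y1,x0:x1]=m[y0:y1,x0:x1]
    n,l,st,ce=cv2.connectedComponentsWithStats(z); return [(ce[i].round(1).tolist(),st[i].tolist()) for i in range(1,n) if st[i][4]>25]
s=robot.observe(); w=robot.read_camera('wrist'); K,M,_=cam('wrist',s); t=robot.read_camera('top')
cv2.imwrite('pics/w3.png',w); cv2.imwrite('pics/t3.png',t); np.save('M3.npy',M)
print('w',red(w,(0,0,640,480))); print('t',red(t,(200,100,420,280)))
E
```

```text
time: 9.2
tool_pos: [0.5986, 0.0451, 0.4011]
tool_rot: [2.574, 1.569, 2.339]
contact_force: [0.8, -0.1, 0.1]
opening: 0.0358
w [([343.9, 60.1], [334, 25, 21, 74, 1370])]
t [([274.7, 183.7], [264, 178, 23, 12, 177])]
```

View pics/w3.png

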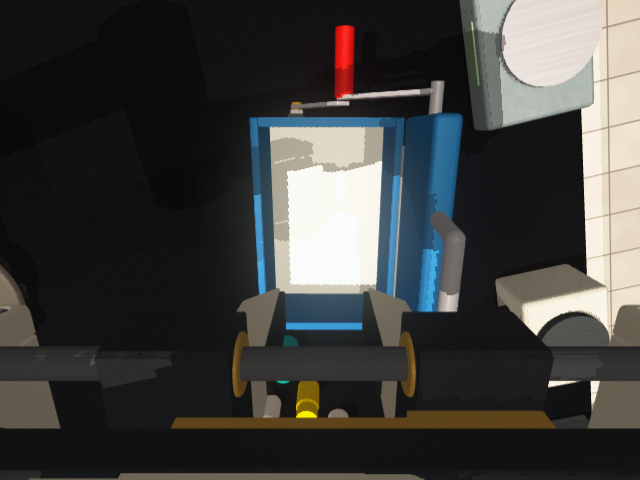

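Wrist view: the lid is up, the chest is open and empty, and the red knob runs from (345,26) to (344,99). The stay links run from (296,105) to (436,88). Next I'll triangulate the knob to see whether the stay is locked.

```bash
python3 - <<'E'
from h import *
X=np.array([.972,-.236]);Y=np.array([.236,.972]); H=np.array([.6738,-.0169])
K=cam('wrist',robot.observe())[0]; M=np.load('M3.npy'); t=cam('top')[:2]
P,e=tri([ray(K,M,343.9,60.1),ray(*t,274.7,183.7)]); print('knob',P,e,'rel hinge x,y',(P[:2]-H)@X,(P[:2]-H)@Y)
d=-(P[:2]-H)@X
for fz in(.058,.068,.079): print('foot z',fz,'radius',np.hypot(120e-3-d,P[2]-fz))
# predicted knee straight vs locked, pin at lid angle 1.49
for th in (1.45,1.49,1.5):
    for fz in (.058,.079):
        pin=np.array([-.12*np.cos(th),.1+.12*np.sin(th)]); f=np.array([-.12,fz]); v=pin-f; L=np.linalg.norm(v); n=np.array([-v[1],v[0]])/L
        print(th,fz,'L',L,'straight',(f+v/2).round(4),'locked(+.2rad)',(f+v/2+n*.098*np.sin(.1)).round(4))
# chest rim corners in wrist view (outer near-left, top corners), z=.1
for u,v in [(250,118),(404,118),(259,327)]: q=onz(K,M,u,v,.1); print(u,v,q,(q[:2]-H)@X,(q[:2]-H)@Y)
E
python3 go.py 0.4245 -0.2925 0.25 1.333
```

```text
knob [0.64856877 0.17522747 0.15061103] [np.float64(1.0308214945205633e-05), np.float64(1.0308214945171395e-05)] rel hinge x,y -0.06986683767632226 0.1807933308605191
foot z 0.058 radius 0.10530971935677512
foot z 0.068 radius 0.09663289489060553
foot z 0.079 radius 0.08741552320536956
1.45 0.058 L 0.19261377726392975 straight [-0.0672  0.1386] locked(+.2rad) [-0.0754  0.1439]
1.45 0.079 L 0.17542460978166458 straight [-0.0672  0.1491] locked(+.2rad) [-0.075   0.1549]
1.49 0.058 L 0.19566990883908703 straight [-0.0648  0.1388] locked(+.2rad) [-0.0729  0.1443]
1.49 0.079 L 0.17871808793403982 straight [-0.0648  0.1493] locked(+.2rad) [-0.0725  0.1553]
1.5 0.058 L 0.1964217861056635 straight [-0.0642  0.1388] locked(+.2rad) [-0.0723  0.1444]
1.5 0.079 L 0.1795303409578854 straight [-0.0642  0.1493] locked(+.2rad) [-0.0719  0.1554]
250 118 [0.54090938 0.14979889 0.1       ] -0.16851061831066327 0.13066913119114262
404 118 [0.70358412 0.11091385 0.1       ] -0.0012139059493105164 0.131264110151715
259 327 [ 0.47827278 -0.09817623  0.1       ] -0.17087126797220498 -0.12514492237632235
shift [ 0.1513 -0.3674 -0.0911] twist [-1.569e+00 -1.000e-03 -1.000e-03] q [-0.06  0.44  0.98  0.    1.73  0.18] t 9.3 F [0.2 0.5 0.6] open 0.0358
```

The knob sits about 12 mm beyond the line, away from the hinge, so the stay is locked. Next is the bottle.

```bash
python3 -m creep '[{"translation":[0.08,-0.367,-0.091],"twist":[-1.569,0,0],"hand":65},{"translation":[0.08,-0.367,-0.091],"twist":[-1.569,0,0],"hand":65},{"translation":[0.08,-0.367,-0.091],"twist":[-1.569,0,0],"hand":65},{"translation":[0.08,-0.367,-0.091],"twist":[-1.569,0,0],"hand":65},{"translation":[0.08,-0.367,-0.091],"twist":[-1.569,0,0],"hand":65}]'; python3 go.py 0.4245 -0.2925 0.22 1.333
```

```text
time: 9.8
tool_pos: [0.4944, -0.162, 0.3521]
tool_rot: [2.84, 1.569, -2.979]
contact_force: [0.7, -0.1, -0.2]
opening: 0.0595
shift [ 0.1323 -0.0855 -0.1207] twist [-0.869 -0.001 -0.001] q [-0.46  0.28  1.34 -0.    1.52 -0.93] t 9.8 F [ 0.7 -0.1 -0.2] open 0.0595
```

```bash
python3 -m creep '[{"translation":[0.132,-0.085,-0.121],"twist":[-0.869,0,0],"hand":65},{"translation":[0.132,-0.085,-0.121],"twist":[-0.869,0,0],"hand":65},{"translation":[0.132,-0.085,-0.121],"twist":[-0.869,0,0],"hand":65},{"translation":[0.132,-0.085,-0.121],"twist":[-0.869,0,0],"hand":65},{"translation":[0.132,-0.085,-0.121],"twist":[-0.869,0,0],"hand":65}]' >/dev/null; python3 -m creep '[{"translation":[0,0,0],"twist":[-0.13,0,0],"hand":65},{"translation":[0,0,0],"twist":[-0.13,0,0],"hand":65}]' ;python3 go.py 0.4245 -0.2925 0.22 1.333
python3 - <<'E'
from h import *
s=robot.observe(); w=robot.read_camera('wrist'); K,M,_=cam('wrist',s); cv2.imwrite('pics/w4.png',w)
m=cv2.inRange(cv2.cvtColor(w,cv2.COLOR_BGR2HSV),(50,90,40),(72,255,255))
n,l,st,ce=cv2.connectedComponentsWithStats(m); print([(ce[i].round(1).tolist(),st[i].tolist()) for i in range(1,n) if st[i][4]>100])
print(proj(K,M,[.4245,-.2925,.075]),proj(K,M,[.4245,-.2925,.065]))
for i in range(1,n):
    if st[i][4]>300:
        a=onz(K,M,*ce[i],.067); print(ce[i],a)
        print(tri([ray(K,M,*ce[i]),ray(*cam('top')[:2],454.4,276.6)]))
E
```

```text
time: 10.5
tool_pos: [0.4203, -0.2966, 0.2148]
tool_rot: [1.348, 1.56, 2.68]
contact_force: [-0.3, -0.1, -0.1]
opening: 0.0598
shift [-0.0052 -0.003   0.005 ] twist [-0.001  0.002 -0.01 ] q [-0.76  0.36  1.6  -0.    1.19 -2.09] t 10.5 F [-0.3 -0.1 -0.1] open 0.0598
[([416.8, 98.6], [375, 63, 80, 82, 3431]), ([330.0, 241.2], [308, 218, 45, 47, 1622])]
[329.53493048 243.81867634] [329.31075664 240.09148592]
[416.77470125  98.63217721] [ 0.33865659 -0.20952073  0.067     ]
(array([ 0.38361303, -0.25114366,  0.23740078]), [np.float64(0.042567813484163185), np.float64(0.04256781348416311)])
[330.02589396 241.1676942 ] [ 0.42489806 -0.29206069  0.067     ]
(array([ 0.42320301, -0.29238155,  0.07457787]), [np.float64(0.0008543387450081571), np.float64(0.0008543387450081073)])
```

View pics/w4.png

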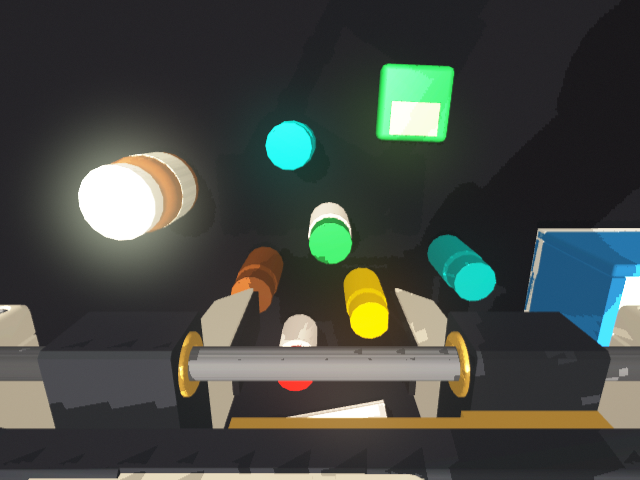

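The green cap is at (330,241), and the ray meets the earlier estimate within 1 mm. Turquoise is at (290,145) and (462,268), yellow at (366,305), brown at (260,278) and red at (297,365). All clear the jaw line, so I descend and grip.

```bash
python3 -m creep '[{"translation":[0.04,-0.003,0.005],"twist":[0,0,-0.01],"hand":65},{"translation":[0.08,-0.003,0.005],"twist":[0,0,-0.01],"hand":65},{"translation":[0.12,-0.003,0.005],"twist":[0,0,-0.01],"hand":65},{"translation":[0.145,-0.003,0.005],"twist":[0,0,-0.01],"hand":65},{"translation":[0.149,-0.003,0.005],"twist":[0,0,-0.01],"hand":65}]' >/dev/null; python3 go.py 0.4245 -0.2925 0.066 1.333;  python3 -m creep '[{"translation":[0,0,0],"twist":[0,0,0],"hand":25},{"translation":[0,0,0],"twist":[0,0,0],"hand":25},{"translation":[0,0,0],"twist":[0,0,0],"hand":25},{"translation":[0,0,0],"twist":[0,0,0],"hand":25},{"translation":[0,0,0],"twist":[0,0,0],"hand":25}]' 12; python3 go.py 0.4245 -0.2925 0.2 1.333
```

```text
shift [-0.0022 -0.0023 -0.0017] twist [-0.008  0.005 -0.004] q [-0.75  0.55  1.78  0.    0.81 -2.08] t 11.05 F [-0.2 -0.   0.3] open 0.0596
time: 11.55
tool_pos: [0.4234, -0.291, 0.0651]
tool_rot: [0.348, 1.568, 1.673]
contact_force: [0.2, -0.4, 5.7]
opening: 0.0352
shift [-0.1349 -0.0013 -0.0008] twist [-0.008  0.003 -0.001] q [-0.75  0.55  1.78  0.    0.81 -2.08] t 11.55 F [ 0.2 -0.4  5.7] open 0.0352
```

```bash
python3 -m creep '[{"translation":[-0.03,0,0],"twist":[0,0,0],"hand":25},{"translation":[-0.07,0,0],"twist":[0,0,0],"hand":25},{"translation":[-0.11,0,0],"twist":[0,0,0],"hand":25},{"translation":[-0.134,0,0],"twist":[0,0,0],"hand":25},{"translation":[-0.134,0,0],"twist":[0,0,0],"hand":25}]' ; python3 go.py 0.5591 0.011 0.2 1.333
```

```text
time: 12.05
tool_pos: [0.4247, -0.2926, 0.2029]
tool_rot: [-1.693, 1.565, -0.368]
contact_force: [-0.3, -0.4, -0.7]
opening: 0.0353
shift [ 0.003  -0.0565  0.3271] twist [-0.008 -0.001  0.006] q [-0.75  0.37  1.63  0.    1.14 -2.08] t 12.05 F [-0.3 -0.4 -0.7] open 0.0353
```

```bash
python3 -m creep '[{"translation":[0,-0.006,0.03],"twist":[0,0,0],"hand":25},{"translation":[0,-0.013,0.07],"twist":[0,0,0],"hand":25},{"translation":[0,-0.02,0.115],"twist":[0,0,0],"hand":25},{"translation":[0,-0.028,0.16],"twist":[0,0,0],"hand":25},{"translation":[0,-0.035,0.2],"twist":[0,0,0],"hand":25}]' ; python3 go.py 0.5591 0.011 0.2 1.333
```

```text
time: 12.55
tool_pos: [0.5071, -0.1049, 0.2016]
tool_rot: [-1.638, 1.567, -0.313]
contact_force: [1.0, 0.1, -0.9]
opening: 0.0355
shift [ 0.0017 -0.0222  0.125 ] twist [-0.008 -0.     0.003] q [-0.35  0.37  1.62  0.    1.14 -1.68] t 12.55 F [ 1.   0.1 -0.9] open 0.0355
```

```bash
python3 -m creep '[{"translation":[0.002,-0.008,0.04],"twist":[-0.008,0,0],"hand":25},{"translation":[0.002,-0.015,0.08],"twist":[-0.008,0,0],"hand":25},{"translation":[0.002,-0.022,0.115],"twist":[-0.008,0,0],"hand":25},{"translation":[0.002,-0.022,0.125],"twist":[-0.008,0,0],"hand":25},{"translation":[0.002,-0.022,0.125],"twist":[-0.008,0,0],"hand":25}]' ; python3 go.py 0.5591 0.011 0.079 1.333
python3 - <<'E'
from h import *
w=robot.read_camera('wrist'); t=robot.read_camera('top'); cv2.imwrite('pics/w5.png',np.hstack([cv2.resize(w,(400,300)),cv2.resize(t[100:280,220:460],(400,300))]))
E
```

```text
time: 13.05
tool_pos: [0.5583, 0.0124, 0.1983]
tool_rot: [-2.089, 1.57, -0.754]
contact_force: [0.3, -0.7, -0.6]
opening: 0.0357
shift [ 0.1193 -0.0009 -0.0011] twist [ 0.003 -0.001  0.001] q [-0.11  0.45  1.51 -0.    1.18 -1.45] t 13.05 F [ 0.3 -0.7 -0.6] open 0.0357
```

View pics/w5.png

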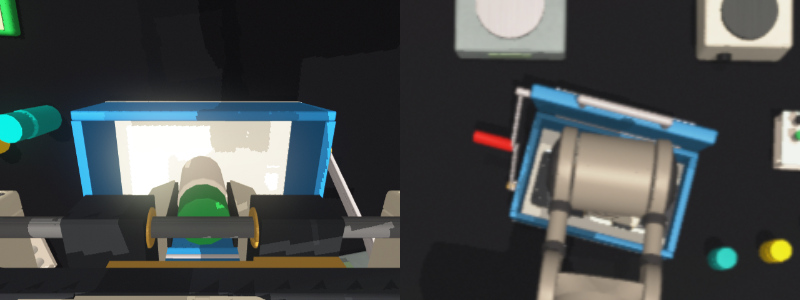

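The left half shows the bottle in the jaws, well inside the chest walls. The right half shows the stay still up, with the knob at (492,140). I lower it.

```bash
python3 -m creep '[{"translation":[0.03,0,0],"twist":[0,0,0],"hand":25},{"translation":[0.06,0,0],"twist":[0,0,0],"hand":25},{"translation":[0.085,0,0],"twist":[0,0,0],"hand":25},{"translation":[0.105,0,0],"twist":[0,0,0],"hand":25},{"translation":[0.112,0,0],"twist":[0,0,0],"hand":25}]'; python3 -m creep '[{"translation":[0.002,0,0],"twist":[0,0,0],"hand":25},{"translation":[0.003,0,0],"twist":[0,0,0],"hand":25},{"translation":[0.005,0,0],"twist":[0,0,0],"hand":25},{"translation":[0.006,0,0],"twist":[0,0,0],"hand":25},{"translation":[0.006,0,0],"twist":[0,0,0],"hand":25}]'; python3 st.py
```

```text
time: 13.65
tool_pos: [0.5566, 0.0086, 0.0847]
tool_rot: [2.193, 1.568, -2.759]
contact_force: [-0.6, 0.1, -1.2]
opening: 0.0355
time: 14.15
tool_pos: [0.5568, 0.0086, 0.0792]
tool_rot: [2.378, 1.568, -2.574]
contact_force: [-0.5, -0.2, -1.6]
opening: 0.0352
t 14.15 tcp [0.5568 0.0086 0.0792] F [-0.5 -0.2 -1.6] Fx_chest -0.4 open 0.0352 lat -0.0028 before 0.1198 r 0.1237 ang -0.297
```

```bash
python3 -m creep '[{"translation":[0.001,0,0],"twist":[0,0,0],"hand":25},{"translation":[0.002,0,0],"twist":[0,0,0],"hand":25},{"translation":[0.002,0,0],"twist":[0,0,0],"hand":25}]';python3 -m creep '[{"translation":[0.001,0,0],"twist":[0,0,0],"hand":25},{"translation":[0.001,0,0],"twist":[0,0,0],"hand":25}]'; python3 st.py
```

```text
time: 14.45
tool_pos: [0.5569, 0.0087, 0.0773]
tool_rot: [2.526, 1.569, -2.426]
contact_force: [0.2, 0.1, -1.0]
opening: 0.0353
time: 14.65
tool_pos: [0.5574, 0.0086, 0.0772]
tool_rot: [-2.945, 1.569, -1.614]
contact_force: [-0.8, -1.7, 5.0]
opening: 0.0352
t 14.65 tcp [0.5574 0.0086 0.0772] F [-0.8 -1.7  5. ] Fx_chest -0.4 open 0.0352 lat -0.0027 before 0.1191 r 0.1236 ang -0.314
```

```bash
python3 -m creep '[{"translation":[0,0,0],"twist":[0,0,0],"hand":50},{"translation":[0,0,0],"twist":[0,0,0],"hand":65},{"translation":[0,0,0],"twist":[0,0,0],"hand":65},{"translation":[0,0,0],"twist":[0,0,0],"hand":65},{"translation":[0,0,0],"twist":[0,0,0],"hand":65}]'; python3 -m creep '[{"translation":[-0.02,0,0],"twist":[0,0,0],"hand":65},{"translation":[-0.06,0,0],"twist":[0,0,0],"hand":65},{"translation":[-0.11,0,0],"twist":[0,0,0],"hand":65},{"translation":[-0.16,0,0],"twist":[0,0,0],"hand":65},{"translation":[-0.2,0,0],"twist":[0,0,0],"hand":65}]'
python3 - <<'E'
from h import *
s=robot.observe(); w=robot.read_camera('wrist'); K,M,_=cam('wrist',s); cv2.imwrite('pics/w6.png',w)
m=cv2.inRange(cv2.cvtColor(w,cv2.COLOR_BGR2HSV),(45,80,30),(75,255,255))
n,l,st,ce=cv2.connectedComponentsWithStats(m); print([(ce[i].round(1).tolist(),st[i].tolist()) for i in range(1,n) if st[i][4]>100])
print(proj(K,M,[.557,.009,.087]),proj(K,M,[.557,.009,.012]))
E
python3 go.py 0.60 0.15 0.28 -0.238
```

```text
time: 15.15
tool_pos: [0.5574, 0.0086, 0.077]
tool_rot: [-3.114, 1.569, -1.783]
contact_force: [-0.5, 0.2, 0.2]
opening: 0.0597
time: 15.65
tool_pos: [0.5576, 0.0089, 0.2801]
tool_rot: [-2.044, 1.568, -0.712]
contact_force: [1.5, -1.2, 0.1]
opening: 0.0601
[([60.0, 30.9], [18, 0, 80, 73, 3743]), ([322.3, 218.9], [305, 200, 36, 38, 1070])]
[323.61486487 219.63591472] [323.6901051  202.71366483]
shift [ 0.0068 -0.0054  0.1468] twist [1.569 0.01  0.01 ] q [-0.12  0.38  1.38 -0.    1.38 -1.45] t 15.7 F [1.3 0.7 4.8] open 0.0597
```

View pics/w6.png

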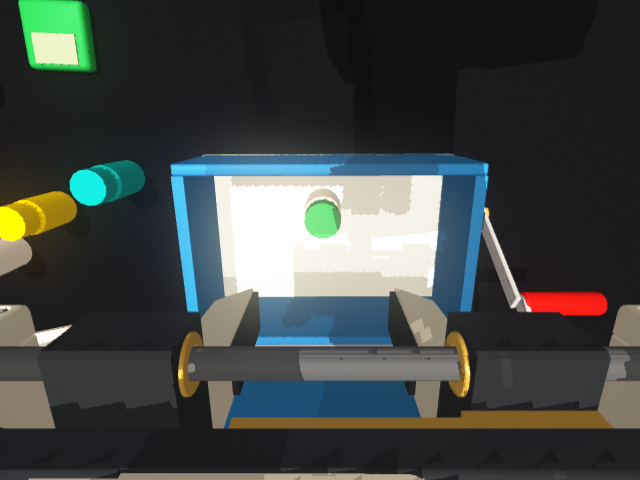

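The wrist view shows the bottle standing at (322,219), where the upright projection puts it (324,220). The stay is still intact, with the knob at (565,303). Next is the knee.

```bash
python3 go.py 0.6124 0.1967 0.33 -0.238; python3 -m creep '[{"translation":[-0.04,0.01,0.04],"twist":[0.3,0,0],"hand":0},{"translation":[-0.05,0.015,0.08],"twist":[0.6,0,0],"hand":0},{"translation":[-0.05,0.02,0.12],"twist":[0.9,0,0],"hand":0},{"translation":[-0.05,0.02,0.16],"twist":[1.2,0,0],"hand":0},{"translation":[-0.05,0.02,0.19],"twist":[1.5,0,0],"hand":0}]' 15; python3 go.py 0.6124 0.1967 0.28 -0.238
```

```text
shift [-0.0432 -0.007   0.1951] twist [1.569 0.01  0.01 ] q [-0.12  0.38  1.38 -0.    1.38 -1.45] t 15.7 F [1.3 0.7 4.8] open 0.0597
time: 16.2
tool_pos: [0.5847, 0.2009, 0.3363]
tool_rot: [-0.736, 1.56, -0.144]
contact_force: [0.5, 0.0, -0.1]
opening: 0.0244
shift [ 0.0566 -0.0185  0.0202] twist [0.83  0.011 0.004] q [ 0.21  0.47  1.09 -0.    1.57 -0.38] t 16.2 F [ 0.5  0.  -0.1] open 0.0244
```

```bash
python3 -m creep '[{"translation":[0.01,-0.018,0.02],"twist":[0.83,0.011,0.004],"hand":0},{"translation":[0.02,-0.018,0.02],"twist":[0.83,0.011,0.004],"hand":0},{"translation":[0.03,-0.018,0.02],"twist":[0.83,0.011,0.004],"hand":0},{"translation":[0.04,-0.018,0.02],"twist":[0.83,0.011,0.004],"hand":0},{"translation":[0.056,-0.018,0.02],"twist":[0.83,0.011,0.004],"hand":0}]'; python3 -m creep '[{"translation":[0,0,0],"twist":[0.12,0,0],"hand":0},{"translation":[0,0,0],"twist":[0.12,0,0],"hand":0}]' >/dev/null; python3 go.py 0.6124 0.1967 0.155 -0.238
python3 - <<'E'
from h import *
s=robot.observe(); w=robot.read_camera('wrist'); K,M,_=cam('wrist',s); cv2.imwrite('pics/w7.png',w); t=robot.read_camera('top')
def red(im,roi):
    h=cv2.cvtColor(im,cv2.COLOR_BGR2HSV); m=cv2.inRange(h,(0,140,60),(7,255,255)); z=np.zeros_like(m); x0,y0,x1,y1=roi; z[y0:y1,x0:x1]=m[y0:y1,x0:x1]
    n,l,st,ce=cv2.connectedComponentsWithStats(z); return [(ce[i].round(1).tolist(),st[i].tolist()) for i in range(1,n) if st[i][4]>25]
print(red(w,(0,0,640,480)),red(t,(200,100,420,280)),proj(K,M,[.6486,.1752,.1506]),proj(K,M,[.6124,.1967,.13]))
E
```

```text
time: 16.7
tool_pos: [0.6122, 0.1971, 0.2802]
tool_rot: [0.109, 1.569, -0.05]
contact_force: [0.2, 0.1, -0.2]
opening: 0.0004
shift [ 0.1242 -0.0002  0.0005] twist [-0.043 -0.     0.   ] q [ 0.19  0.55  1.11 -0.    1.48  0.47] t 16.9 F [-0.5 -1.1  0.6] open 0.0003
[([379.9, 258.3], [368, 218, 25, 84, 1900])] [([283.0, 185.7], [279, 182, 8, 9, 54])] [379.65473298 257.11734808] [323.94050401 235.21057306]
```

View pics/w7.png

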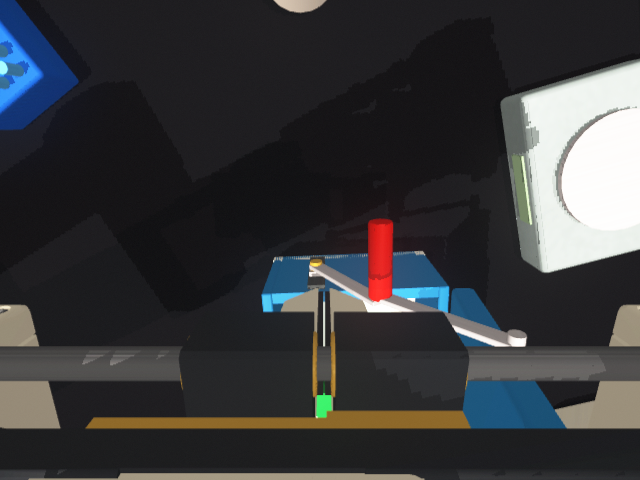

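The knob is at (380,258), right where the triangulated point projects (380,257), and the closed fingers are on the robot side of it. I descend beside it.

```bash
python3 -m creep '[{"translation":[0.04,0,0],"twist":[-0.043,0,0],"hand":0},{"translation":[0.08,0,0],"twist":[-0.043,0,0],"hand":0},{"translation":[0.11,0,0],"twist":[-0.043,0,0],"hand":0},{"translation":[0.125,0,0],"twist":[-0.043,0,0],"hand":0},{"translation":[0.125,0,0],"twist":[-0.043,0,0],"hand":0}]' >/dev/null; python3 st.py; python3 -m creep '[{"translation":[0,0,0.004],"twist":[0,0,0],"hand":0},{"translation":[0,0,0.008],"twist":[0,0,0],"hand":0},{"translation":[0,0,0.008],"twist":[0,0,0],"hand":0}]' >/dev/null; python3 st.py &&  python3 -m creep '[{"translation":[0,0,0.002],"twist":[0,0,0],"hand":0},{"translation":[0.001,0,0.004],"twist":[0,0,0],"hand":0},{"translation":[0.001,0,0.004],"twist":[0,0,0],"hand":0}]' >/dev/null; python3 st.py
```

```text
t 17.5 tcp [0.6113 0.1969 0.1528] F [-0.2 -0.5  0.3] Fx_chest -0.1 open 0.0006 lat 0.193 before 0.1112 r 0.1192 ang 0.322
t 17.8 tcp [0.6204 0.1949 0.1542] F [-0.4  0.4  0.6] Fx_chest -0.5 open 0.0002 lat 0.1933 before 0.1019 r 0.1111 ang 0.363
t 18.1 tcp [0.6246 0.1939 0.1533] F [0.7 1.  0.3] Fx_chest 0.4 open 0.0005 lat 0.1933 before 0.0976 r 0.1068 ang 0.373
```

```bash
(python3 -m creep '[{"translation":[0,0,0.002],"twist":[0,0,0],"hand":0},{"translation":[0.001,0,0.004],"twist":[0,0,0],"hand":0},{"translation":[0.001,0,0.004],"twist":[0,0,0],"hand":0}]' >/dev/null; python3 st.py) && 
(python3 -m creep '[{"translation":[0.001,0,0.002],"twist":[0,0,0],"hand":0},{"translation":[0.002,0,0.004],"twist":[0,0,0],"hand":0},{"translation":[0.002,0,0.004],"twist":[0,0,0],"hand":0}]' >/dev/null; python3 st.py) && 
(python3 -m creep '[{"translation":[0.001,0,0.002],"twist":[0,0,0],"hand":0},{"translation":[0.002,0,0.004],"twist":[0,0,0],"hand":0},{"translation":[0.002,0,0.004],"twist":[0,0,0],"hand":0}]' >/dev/null; python3 st.py) && 
(python3 -m creep '[{"translation":[0.001,0,0.002],"twist":[0,0,0],"hand":0},{"translation":[0.002,0,0.004],"twist":[0,0,0],"hand":0},{"translation":[0.002,0,0.004],"twist":[0,0,0],"hand":0}]' >/dev/null; python3 st.py)
```

```text
t 18.4 tcp [0.6282 0.193  0.1519] F [-1.7  0.  -1.2] Fx_chest -1.7 open 0.0007 lat 0.1933 before 0.0939 r 0.1028 ang 0.374
t 18.7 tcp [0.632  0.1921 0.1493] F [-2.4 -0.1 -1.2] Fx_chest -2.3 open 0.0003 lat 0.1933 before 0.09 r 0.0982 ang 0.366
t 19.0 tcp [0.6361 0.191  0.147 ] F [-2.8  0.6 -0.6] Fx_chest -2.8 open 0.0006 lat 0.1932 before 0.0857 r 0.0934 ang 0.363
t 19.3 tcp [0.6398 0.1902 0.1445] F [-4.7  1.9 -2.1] Fx_chest -5.1 open 0.0005 lat 0.1933 before 0.0819 r 0.0889 ang 0.353
```

```bash
(python3 -m creep '[{"translation":[0.001,0,0.002],"twist":[0,0,0],"hand":0},{"translation":[0.003,0,0.004],"twist":[0,0,0],"hand":0},{"translation":[0.004,0,0.005],"twist":[0,0,0],"hand":0}]' >/dev/null; python3 st.py) && 
(python3 -m creep '[{"translation":[0.001,0,0.002],"twist":[0,0,0],"hand":0},{"translation":[0.003,0,0.004],"twist":[0,0,0],"hand":0},{"translation":[0.005,0,0.005],"twist":[0,0,0],"hand":0}]' >/dev/null; python3 st.py) && 
(python3 -m creep '[{"translation":[0.002,0,0.002],"twist":[0,0,0],"hand":0},{"translation":[0.004,0,0.003],"twist":[0,0,0],"hand":0},{"translation":[0.006,0,0.005],"twist":[0,0,0],"hand":0}]' >/dev/null; python3 st.py) && 
(python3 -m creep '[{"translation":[0.002,0,0.002],"twist":[0,0,0],"hand":0},{"translation":[0.004,0,0.003],"twist":[0,0,0],"hand":0},{"translation":[0.006,0,0.005],"twist":[0,0,0],"hand":0}]' >/dev/null; python3 st.py) && 
(python3 -m creep '[{"translation":[0.003,0,0.002],"twist":[0,0,0],"hand":0},{"translation":[0.006,0,0.003],"twist":[0,0,0],"hand":0},{"translation":[0.007,0,0.005],"twist":[0,0,0],"hand":0}]' >/dev/null; python3 st.py)
```

```text
t 19.6 tcp [0.6441 0.1891 0.14  ] F [-5.6  1.2 -1. ] Fx_chest -5.7 open 0.0004 lat 0.1932 before 0.0775 r 0.0831 ang 0.323
t 19.9 tcp [0.6483 0.1881 0.1346] F [-6.2  0.6 -1.4] Fx_chest -6.2 open 0.0006 lat 0.1932 before 0.0732 r 0.0772 ang 0.278
t 20.2 tcp [0.6524 0.1869 0.1285] F [-7.4  1.2 -0.1] Fx_chest -7.4 open 0.0007 lat 0.1931 before 0.0689 r 0.0714 ang 0.217
```

```bash
sed -i 's/f<-7/f<-13/' st.py
(python3 -m creep '[{"translation":[0.002,0,0.002],"twist":[0,0,0],"hand":0},{"translation":[0.004,0,0.003],"twist":[0,0,0],"hand":0},{"translation":[0.006,0,0.004],"twist":[0,0,0],"hand":0}]' >/dev/null; python3 st.py) && 
(python3 -m creep '[{"translation":[0.002,0,0.002],"twist":[0,0,0],"hand":0},{"translation":[0.004,0,0.003],"twist":[0,0,0],"hand":0},{"translation":[0.006,0,0.004],"twist":[0,0,0],"hand":0}]' >/dev/null; python3 st.py) && 
(python3 -m creep '[{"translation":[0.002,0,0.002],"twist":[0,0,0],"hand":0},{"translation":[0.004,0,0.003],"twist":[0,0,0],"hand":0},{"translation":[0.006,0,0.004],"twist":[0,0,0],"hand":0}]' >/dev/null; python3 st.py)
python3 - <<'E'
from h import *
s=robot.observe(); w=robot.read_camera('wrist'); K,M,_=cam('wrist',s); cv2.imwrite('pics/w8.png',w)
h=cv2.cvtColor(w,cv2.COLOR_BGR2HSV); m=cv2.inRange(h,(0,140,60),(7,255,255)); n,l,st,ce=cv2.connectedComponentsWithStats(m)
for i in range(1,n):
    if st[i][4]>100: print(st[i]); o,d=ray(K,M,*ce[i]); X=np.array([.972,-.236]);Y=np.array([.236,.972]); H=np.array([.6738,-.0169]); k=(.176-(o[:2]-H)@Y)/(d[:2]@Y); P=o+k*d; print(P,(P[:2]-H)@X)
E
```

```text
t 20.5 tcp [0.6556 0.186  0.1226] F [-7.1  0.   1.9] Fx_chest -6.9 open 0.0003 lat 0.1929 before 0.0656 r 0.0668 ang 0.144
t 20.8 tcp [0.6584 0.1851 0.1166] F [-7.9  0.9  2.2] Fx_chest -7.9 open -0.0001 lat 0.1928 before 0.0626 r 0.063 ang 0.059
t 21.1 tcp [0.6609 0.1843 0.1102] F [-9.1  1.5 -0.4] Fx_chest -9.2 open 0.0006 lat 0.1926 before 0.06 r 0.06 ang -0.041
[369 299  46  13 473]
[0.69335152 0.15942288 0.04804974] -0.022608119804634997
```

View pics/w8.png

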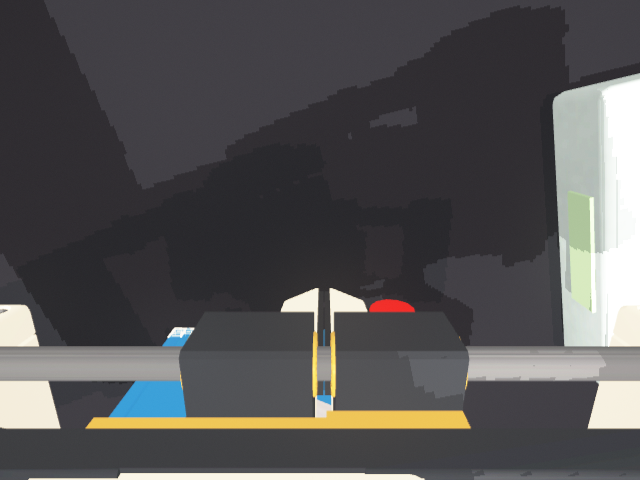

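```bash
cat > ang.py <<'E'
from h import *
X=np.array([.972,-.236]);Y=np.array([.236,.972]); H=np.array([.6738,-.0169])
def panel(im,tag):
    K,M,_=cam('scene'); h=cv2.cvtColor(im,cv2.COLOR_BGR2HSV); m=cv2.inRange(h,(0,0,90),(180,70,255)); z=np.zeros_like(m); z[190:330,335:435]=m[190:330,335:435]
    c=max(cv2.findContours(z,cv2.RETR_EXTERNAL,cv2.CHAIN_APPROX_SIMPLE)[0],key=cv2.contourArea)
    q=cv2.approxPolyDP(cv2.convexHull(c),.04*cv2.arcLength(c,True),True).reshape(-1,2); print(tag,cv2.contourArea(c),q.tolist())
    for u,v in q:
        for y in (-.097,.1):
            o,d=ray(K,M,u,v); k=(y-(o[:2]-H)@Y)/(d[:2]@Y); P=o+k*d; x=-(P[:2]-H)@X; zz=P[2]-.1; print((int(u),int(v)),y,'d',round(float(x),3),'z',round(float(zz),3),'r',round(float(np.hypot(x,zz)),3),'ang',round(float(np.arctan2(zz,x)-np.arctan2(.021,.149)),3))
E
python3 - <<'E'
from ang import *
panel(cv2.imread('pics/s2.png'),'locked')
im=robot.read_camera('scene'); cv2.imwrite('pics/s8.png',im); panel(im,'now'); cv2.imwrite('pics/s8c.png',cv2.resize(im[150:330,320:500],(600,600),interpolation=2))
E
```

```text
locked 4231.5 [[424, 210], [422, 265], [352, 310], [347, 253]]
(424, 210) -0.097 d -0.157 z 0.313 r 0.35 ang 1.895
(424, 210) 0.1 d -0.01 z 0.153 r 0.154 ang 1.497
(422, 265) -0.097 d -0.166 z 0.223 r 0.278 ang 2.069
(422, 265) 0.1 d -0.023 z 0.022 r 0.032 ang 2.231
(352, 310) -0.097 d -0.022 z 0.021 r 0.03 ang 2.232
(352, 310) 0.1 d 0.187 z -0.272 r 0.33 ang -1.11
(347, 253) -0.097 d -0.006 z 0.149 r 0.149 ang 1.473
(347, 253) 0.1 d 0.209 z -0.086 r 0.226 ang -0.529
now 5161.0 [[399, 202], [418, 260], [347, 304], [335, 235]]
(399, 202) -0.097 d -0.113 z 0.305 r 0.325 ang 1.785
(399, 202) 0.1 d 0.054 z 0.141 r 0.151 ang 1.065
(418, 260) -0.097 d -0.157 z 0.227 r 0.277 ang 2.036
(418, 260) 0.1 d -0.011 z 0.028 r 0.031 ang 1.805
(347, 304) -0.097 d -0.008 z 0.026 r 0.027 ang 1.716
(347, 304) 0.1 d 0.207 z -0.265 r 0.336 ang -1.047
(335, 235) -0.097 d 0.025 z 0.171 r 0.172 ang 1.284
(335, 235) 0.1 d 0.255 z -0.055 r 0.261 ang -0.351
```

```bash
sed -i 's/335:435/300:435/g' ang.py; python3 -m creep '[{"translation":[0,0,-0.004],"twist":[0,0,0],"hand":0},{"translation":[0,0,-0.007],"twist":[0,0,0],"hand":0},{"translation":[0,0,-0.01],"twist":[0,0,0],"hand":0}]' >/dev/null; python3 st.py
python3 - <<'E'
from ang import *
im=robot.read_camera('scene'); cv2.imwrite('pics/s9.png',im); panel(im,'now')
E
```

```text
t 21.5 tcp [0.652  0.1865 0.1106] F [0.7 0.5 0.4] Fx_chest 0.6 open 0.0007 lat 0.1926 before 0.0692 r 0.0692 ang -0.037
now 5391.5 [[399, 202], [418, 259], [347, 304], [323, 241]]
(399, 202) -0.097 d -0.113 z 0.305 r 0.325 ang 1.785
(399, 202) 0.1 d 0.054 z 0.141 r 0.151 ang 1.065
(418, 259) -0.097 d -0.157 z 0.229 r 0.278 ang 2.032
(418, 259) 0.1 d -0.011 z 0.031 r 0.033 ang 1.768
(347, 304) -0.097 d -0.008 z 0.026 r 0.027 ang 1.716
(347, 304) 0.1 d 0.207 z -0.265 r 0.336 ang -1.047
(323, 241) -0.097 d 0.059 z 0.138 r 0.15 ang 1.025
(323, 241) 0.1 d 0.305 z -0.102 r 0.321 ang -0.463
```

The knee is broken. With the fingers 10 mm clear, the lid holds at about 1.05 rad. I go back to the bar.

```bash
python3 -m creep '[{"translation":[-0.05,0,-0.003],"twist":[0,0,0],"hand":0},{"translation":[-0.1,0,-0.003],"twist":[0,0,0],"hand":0},{"translation":[-0.15,0,-0.003],"twist":[0,0,0],"hand":0},{"translation":[-0.2,0,-0.003],"twist":[0,0,0],"hand":0},{"translation":[-0.25,0,-0.003],"twist":[0,0,0],"hand":0}]' 20; python3 go.py 0.5756 0.0069 0.36 -0.238
```

```text
time: 22.05
tool_pos: [0.6519, 0.1876, 0.3627]
tool_rot: [-2.815, 1.558, -3.045]
contact_force: [1.8, -0.2, -0.1]
opening: 0.0005
shift [ 0.004  -0.1933 -0.0331] twist [ 0.008 -0.012  0.004] q [0.17 0.62 0.77 0.   1.76 0.4 ] t 22.05 F [ 1.8 -0.2 -0.1] open 0.0005
```

```bash
python3 -m creep '[{"translation":[0.003,-0.045,-0.008],"twist":[0.008,-0.012,0.004],"hand":39},{"translation":[0.003,-0.09,-0.016],"twist":[0.008,-0.012,0.004],"hand":39},{"translation":[0.003,-0.14,-0.025],"twist":[0.008,-0.012,0.004],"hand":39},{"translation":[0.003,-0.185,-0.033],"twist":[0.008,-0.012,0.004],"hand":39},{"translation":[0.003,-0.193,-0.033],"twist":[0.008,-0.012,0.004],"hand":39}]'; python3 go.py 0.5756 0.0069 0.303 -0.238
python3 - <<'E'
from ang import *
s=robot.observe(); w=robot.read_camera('wrist'); K,M,_=cam('wrist',s); cv2.imwrite('pics/w9.png',w); print(proj(K,M,[.5756,.0069,.2957]),[proj(K,M,np.append(np.array([.5756,.0069])+k*Y,.2957)).round(0) for k in(-.05,.05)])
im=robot.read_camera('scene'); panel(im,'now')
E
```

```text
time: 22.55
tool_pos: [0.5743, 0.0031, 0.3622]
tool_rot: [-0.707, 1.568, -0.95]
contact_force: [0.6, 0.4, 0.3]
opening: 0.0338
shift [0.0592 0.0041 0.0002] twist [-0.005  0.002  0.002] q [-0.13  0.38  1.17 -0.    1.59  0.12] t 22.55 F [0.6 0.4 0.3] open 0.0338
[323.35367305 268.86852377] [array([324., 346.]), array([323., 180.])]
now 5387.5 [[399, 202], [418, 259], [347, 304], [323, 241]]
(399, 202) -0.097 d -0.113 z 0.305 r 0.325 ang 1.785
(399, 202) 0.1 d 0.054 z 0.141 r 0.151 ang 1.065
(418, 259) -0.097 d -0.157 z 0.229 r 0.278 ang 2.032
(418, 259) 0.1 d -0.011 z 0.031 r 0.033 ang 1.768
(347, 304) -0.097 d -0.008 z 0.026 r 0.027 ang 1.716
(347, 304) 0.1 d 0.207 z -0.265 r 0.336 ang -1.047
(323, 241) -0.097 d 0.059 z 0.138 r 0.15 ang 1.025
(323, 241) 0.1 d 0.305 z -0.102 r 0.321 ang -0.463
```

View pics/w9.png

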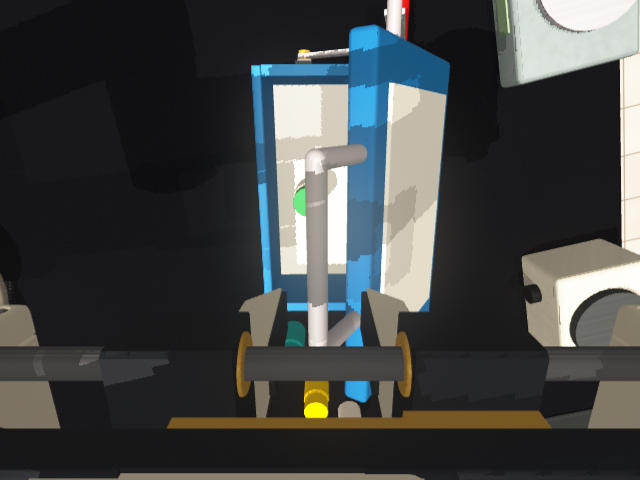

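The bar is at column 316, rows 155–345, about 4 mm nearer the robot than assumed. The bottle is still standing below it at (303,202). I descend with a −4 mm correction and pinch.

```bash
python3 -m creep '[{"translation":[0.02,0.003,-0.004],"twist":[0,0,0],"hand":39},{"translation":[0.045,0.003,-0.004],"twist":[0,0,0],"hand":39},{"translation":[0.059,0.003,-0.004],"twist":[0,0,0],"hand":39},{"translation":[0.06,0.003,-0.004],"twist":[0,0,0],"hand":39}]' >/dev/null; python3 st.py; python3 -m creep '[{"translation":[0,0,0],"twist":[0,0,0],"hand":0},{"translation":[0,0,0],"twist":[0,0,0],"hand":0},{"translation":[0,0,0],"twist":[0,0,0],"hand":0},{"translation":[0,0,0],"twist":[0,0,0],"hand":0}]' 20; python3 st.py;python3 lid.py 1.02 .95 .9 .85 .8 .75
```

```text
t 23.05 tcp [0.5725 0.0113 0.2997] F [-0.1 -0.4 -0.3] Fx_chest -0.0 open 0.0358 lat 0.0035 before 0.1051 r 0.2169 ang 1.019
time: 23.45
tool_pos: [0.5727, 0.0115, 0.3005]
tool_rot: [2.593, 1.57, 2.353]
contact_force: [-0.1, 1.0, 1.7]
opening: 0.0107
t 23.45 tcp [0.5727 0.0115 0.3005] F [-0.1  1.   1.7] Fx_chest -0.3 open 0.0107 lat 0.0038 before 0.1049 r 0.2174 ang 1.022
twist [-0.001 -0.001 -0.   ]
1.02 [-0.0022 -0.0053 -0.0017]
0.95 [ 0.0057 -0.0053 -0.0149]
0.9 [ 0.0119 -0.0053 -0.024 ]
0.85 [ 0.0186 -0.0053 -0.0328]
0.8 [ 0.0257 -0.0053 -0.0412]
0.75 [ 0.0332 -0.0053 -0.0492]
```

```bash
sed -i 's/+.010)/+.007)/; s/(-.0015)/(.0038)/' lid.py; sed -i 's/0,0,.010\]/0,0,.007]/' st.py; python3 lid.py 1.02 .96 .9 .84 .78 .72
```

```text
twist [-0.001 -0.001 -0.   ]
1.02 [ 0.0008  0.     -0.0017]
0.96 [ 0.0075  0.     -0.0131]
0.9 [ 0.0149  0.     -0.024 ]
0.84 [ 0.023  -0.     -0.0345]
0.78 [ 0.0317 -0.     -0.0445]
0.72 [ 0.0409 -0.     -0.0539]
```

```bash
python3 -m creep '[{"translation":[0.007,0,-0.012],"twist":[0,0,0],"hand":0},{"translation":[0.014,0,-0.023],"twist":[0,0,0],"hand":0},{"translation":[0.022,0,-0.033],"twist":[0,0,0],"hand":0},{"translation":[0.031,0,-0.043],"twist":[0,0,0],"hand":0},{"translation":[0.04,0,-0.053],"twist":[0,0,0],"hand":0}]' >/dev/null; python3 st.py;  python3 lid.py .68 .62 .56 .5 .44
```

```text
t 23.95 tcp [0.5215 0.024  0.2609] F [ 2.7 -0.9 -3.4] Fx_chest 2.8 open 0.0114 lat 0.0038 before 0.1577 r 0.2204 ang 0.728
twist [-0.001  0.002 -0.001]
0.68 [ 0.0078 -0.     -0.0071]
0.62 [ 0.0179 -0.0001 -0.0156]
0.56 [ 0.0286 -0.0001 -0.0235]
0.5 [ 0.0396 -0.0001 -0.0307]
0.44 [ 0.0511 -0.0001 -0.0372]
```

```bash
python3 -m creep '[{"translation":[0.008,0,-0.007],"twist":[0,0,0],"hand":0},{"translation":[0.018,0,-0.0155],"twist":[0,0,0],"hand":0},{"translation":[0.0285,0,-0.0235],"twist":[0,0,0],"hand":0},{"translation":[0.0395,0,-0.0305],"twist":[0,0,0],"hand":0},{"translation":[0.051,0,-0.037],"twist":[0,0,0],"hand":0}]' >/dev/null; python3 st.py;  python3 lid.py .38 .32 .26 .2 .15
```

```text
t 24.45 tcp [0.4857 0.0329 0.2101] F [ 0.3  0.7 -0.2] Fx_chest 0.1 open 0.0109 lat 0.004 before 0.1946 r 0.2202 ang 0.442
twist [-0.002  0.003 -0.001]
0.38 [ 0.0122 -0.0002 -0.0061]
0.32 [ 0.0244 -0.0002 -0.0112]
0.26 [ 0.0368 -0.0002 -0.0156]
0.2 [ 0.0495 -0.0002 -0.0193]
0.15 [ 0.0603 -0.0003 -0.0217]
```

```bash
python3 -m creep '[{"translation":[0.012,0,-0.006],"twist":[0,0,0],"hand":0},{"translation":[0.024,0,-0.011],"twist":[0,0,0],"hand":0},{"translation":[0.037,0,-0.0155],"twist":[0,0,0],"hand":0},{"translation":[0.049,0,-0.019],"twist":[0,0,0],"hand":0},{"translation":[0.06,0,-0.0215],"twist":[0,0,0],"hand":0}]' >/dev/null; python3 st.py;  python3 lid.py .12 .08 .04 .02 0 -.01
```

```text
t 24.95 tcp [0.465  0.038  0.1499] F [-0.4  1.  -0.3] Fx_chest -0.6 open 0.0112 lat 0.0041 before 0.2159 r 0.2201 ang 0.151
twist [-0.002  0.004 -0.001]
0.12 [ 0.0067 -0.0003 -0.0014]
0.08 [ 0.0154 -0.0003 -0.0027]
0.04 [ 0.0241 -0.0003 -0.0037]
0.02 [ 0.0285 -0.0003 -0.004 ]
0.0 [ 0.0329 -0.0003 -0.0043]
-0.01 [ 0.0351 -0.0003 -0.0044]
```

```bash
python3 -m creep '[{"translation":[0.007,0,-0.0015],"twist":[0,0,0],"hand":0},{"translation":[0.015,0,-0.0025],"twist":[0,0,0],"hand":0},{"translation":[0.022,0,-0.0035],"twist":[0,0,0],"hand":0},{"translation":[0.027,0,-0.004],"twist":[0,0,0],"hand":0},{"translation":[0.029,0,-0.004],"twist":[0,0,0],"hand":0}]' >/dev/null; python3 st.py;python3 -m creep '[{"translation":[0.002,0,0],"twist":[0,0,0],"hand":0},{"translation":[0.003,0,0],"twist":[0,0,0],"hand":0},{"translation":[0.003,0,0],"twist":[0,0,0],"hand":0}]' >/dev/null; python3 st.py;python3 -m creep '[{"translation":[0.002,0,0],"twist":[0,0,0],"hand":0},{"translation":[0.003,0,0],"twist":[0,0,0],"hand":0},{"translation":[0.003,0,0],"twist":[0,0,0],"hand":0}]' >/dev/null; python3 st.py
```

```text
t 25.45 tcp [0.4612 0.039  0.1205] F [-0.7  1.4 -0.9] Fx_chest -1.0 open 0.0109 lat 0.0042 before 0.2198 r 0.2203 ang 0.016
t 25.75 tcp [0.461  0.039  0.1173] F [-0.7  1.1 -3.6] Fx_chest -0.9 open 0.0112 lat 0.0042 before 0.22 r 0.2203 ang 0.001
t 26.05 tcp [0.461  0.0391 0.1156] F [-6.2  0.5 12.5] Fx_chest -6.1 open 0.0112 lat 0.0042 before 0.2201 r 0.2202 ang -0.006
```

The lid is seated, since the upward force rose to 12 N at angle 0. I release and withdraw.

```bash
python3 -m creep '[{"translation":[0,0,0],"twist":[0,0,0],"hand":25},{"translation":[0,0,0],"twist":[0,0,0],"hand":39},{"translation":[0,0,0],"twist":[0,0,0],"hand":39},{"translation":[0,0,0],"twist":[0,0,0],"hand":39},{"translation":[0,0,0],"twist":[0,0,0],"hand":39}]' >/dev/null; python3 st.py; python3 -m creep '[{"translation":[-0.02,0,0],"twist":[0,0,0],"hand":39},{"translation":[-0.06,0,0],"twist":[0,0,0],"hand":39},{"translation":[-0.1,0,0],"twist":[0,0,0],"hand":39},{"translation":[-0.14,0,0],"twist":[0,0,0],"hand":39},{"translation":[-0.15,0,-0.02],"twist":[0,0,0],"hand":39}]' >/dev/null; python3 -m creep '[{"translation":[0,-0.05,-0.02],"twist":[0,0,0],"hand":39},{"translation":[0,-0.1,-0.04],"twist":[0,0,0],"hand":39},{"translation":[0,-0.15,-0.05],"twist":[0,0,0],"hand":39},{"translation":[0,-0.2,-0.05],"twist":[0,0,0],"hand":39},{"translation":[0,-0.2,-0.05],"twist":[0,0,0],"hand":39}]' >/dev/null; python3 st.py
python3 - <<'E'
from h import *
t=robot.read_camera('top'); s=robot.read_camera('scene'); cv2.imwrite('pics/t10.png',t); cv2.imwrite('pics/s10.png',s)
C={n:cam(n)[:2] for n in ['top','scene']}; q={}
for n,im,roi in [('top',t,(290,165,400,250)),('scene',s,(285,215,420,310))]:
    m=cv2.inRange(cv2.cvtColor(im,cv2.COLOR_BGR2HSV),(0,0,150),(180,70,255)); z=np.zeros_like(m); x0,y0,x1,y1=roi; z[y0:y1,x0:x1]=m[y0:y1,x0:x1]
    c=max(cv2.findContours(z,cv2.RETR_EXTERNAL,cv2.CHAIN_APPROX_SIMPLE)[0],key=cv2.contourArea); q[n]=cv2.approxPolyDP(cv2.convexHull(c),.04*cv2.arcLength(c,True),True).reshape(-1,2).tolist(); print(n,q[n])
# changes elsewhere since the start
for n,im in [('top',t),('scene',s)]:
    d=cv2.absdiff(im,cv2.imread(f'pics/{n}0.png')).max(2); m=(d>70).astype(np.uint8); k,l,st,ce=cv2.connectedComponentsWithStats(m); print(n,[(ce[i].round(0).tolist(),int(st[i][4])) for i in range(1,k) if st[i][4]>60])
E
```

```text
t 26.55 tcp [0.461  0.039  0.1155] F [-0.8 -0.7  0.2] Fx_chest -0.6 open 0.0358 lat 0.0042 before 0.22 r 0.2202 ang -0.007
t 27.55 tcp [ 0.3464 -0.1432  0.2686] F [ 0.5  0.1 -0.6] Fx_chest 0.4 open 0.0359 lat -0.2 before 0.2884 r 0.3306 ang 0.465
top [[311, 175], [386, 194], [375, 243], [298, 224]]
scene [[407, 254], [339, 298], [298, 266], [363, 229]]
top [([373.0, 245.0], 238), ([452.0, 276.0], 190), ([444.0, 333.0], 3584), ([411.0, 305.0], 255), ([394.0, 348.0], 256), ([304.0, 386.0], 806), ([386.0, 436.0], 1998), ([560.0, 377.0], 324), ([626.0, 402.0], 1530), ([446.0, 384.0], 193), ([594.0, 386.0], 194), ([323.0, 389.0], 267), ([449.0, 433.0], 4326), ([269.0, 395.0], 99), ([555.0, 448.0], 5163), ([294.0, 415.0], 136), ([336.0, 426.0], 720), ([246.0, 422.0], 88), ([299.0, 452.0], 592), ([613.0, 447.0], 191), ([634.0, 442.0], 98), ([363.0, 467.0], 275), ([472.0, 472.0], 1025), ([242.0, 474.0], 295)]
scene [([31.0, 37.0], 2504), ([199.0, 3.0], 121), ([224.0, 37.0], 853), ([170.0, 22.0], 788), ([133.0, 39.0], 123), ([145.0, 66.0], 134), ([250.0, 130.0], 106), ([185.0, 143.0], 689), ([11.0, 208.0], 941), ([223.0, 194.0], 407), ([177.0, 233.0], 103), ([39.0, 247.0], 224), ([299.0, 265.0], 320), ([207.0, 305.0], 242), ([196.0, 328.0], 171), ([201.0, 348.0], 335), ([112.0, 352.0], 495)]
```

Run:
```python
from h import *
hs={'green':((45,90,40),(75,255,255)),'red':((0,150,60),(6,255,255)),'blue':((108,150,60),(125,255,255)),'brown':((6,100,40),(16,255,255)),'yellow':((22,150,80),(34,255,255)),'turq':((82,150,60),(94,255,255))}
for n in ['top','scene']:
  for k,(lo,hi) in hs.items():
    r=[]
    for f in '0','10':
        m=cv2.inRange(cv2.cvtColor(cv2.imread(f'pics/{n[0] if f=="10" else n}{f}.png'),cv2.COLOR_BGR2HSV),lo,hi); m[:140]=0
        if n=='scene': m[:,460:]=0; m[:250,:70]=0
        else: m[:,:130]=0
        c,l,st,ce=cv2.connectedComponentsWithStats(m); r.append([ce[i].round(0).astype(int).tolist()+[int(st[i][4])] for i in range(1,c) if st[i][4]>60])
    print(n,k,r[0],'->',r[1])
```

```text
top green [[455, 277, 154], [413, 308, 394]] -> []
top red [[282, 171, 169], [475, 237, 143]] -> [[282, 171, 169], [475, 237, 144]]
top blue [[174, 184, 288], [185, 298, 998]] -> [[174, 184, 288], [185, 298, 1000]]
top brown [[477, 267, 246], [497, 302, 117]] -> [[477, 267, 244], [497, 302, 107]]
top yellow [[445, 250, 235]] -> [[445, 250, 235]]
top turq [[413, 255, 205], [455, 305, 237]] -> [[413, 255, 204], [457, 304, 187]]
scene green [[204, 315, 774], [292, 391, 91], [270, 393, 94], [283, 421, 93], [260, 424, 96], [237, 427, 111]] -> [[208, 307, 493], [292, 391, 92], [270, 393, 93], [283, 421, 92], [260, 424, 95], [237, 427, 111]]
scene red [[450, 201, 92], [430, 250, 144], [213, 376, 352]] -> [[451, 201, 95], [430, 250, 147], [213, 375, 352]]
scene blue [[364, 188, 685], [456, 175, 93]] -> [[364, 188, 680], [456, 175, 93]]
scene brown [[444, 143, 251], [181, 371, 753], [120, 370, 444], [129, 389, 103]] -> [[444, 143, 249], [181, 370, 752], [120, 370, 435], [129, 389, 108]]
scene yellow [[229, 348, 465]] -> [[229, 347, 440]]
scene turq [[256, 321, 556], [170, 327, 599]] -> [[256, 321, 564], [170, 327, 603]]
```

Everything else is where it started. The knob is back at its folded position, and the lid panel's corners are within 1 px of the first pictures.

```bash
python3 -c "
from cell import robot
print(robot.hand_in()); print(robot.observe()['time'])"
```

```text
the job is handed in; nothing more can be done
None
the job is handed in; nothing more can be done
```

The job is done and handed in, after about 28 s of the 72 s allowed; no verdict was reported.

- **Lid and stay:** I raised the lid by its bar until I felt the stop at about 1.50 rad, pushing with at most about 11 N. After release, the knee measured about 12 mm past the line, so the stay had locked.
- **Bottle:** I set the green-capped bottle down in the half of the chest nearer the robot. A picture taken after release showed it standing, and it was still standing in the last picture before the lid came down.
- **Knee:** I pushed it through with at most about 9 N, which is above the 1 to 5 N described but under the 20 N limit. The lid then held at about 1.05 rad.
- **Closing:** I lowered the lid by its bar at about 0.6 rad/s until it seated, then released it and backed off.

**Last checks:** the lid panel's corners were within 1 px of the first pictures and the knob was back in its folded place. The other things I compared by colour had not moved by more than about 2 px. The arm hid the timer in the final top view, but it was unmoved in the scene view. The beaker and tube rack body showed no change in the image comparison. The bottle could not be seen once the lid was shut, so its final stance is not checked. Bracket slip could not be measured and is judged only from the low forces.

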